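# Change over the vial shaker and bolt its sprung gate

### The job

Change over the vial shaker: draw the bolt and let the sprung gate open, stand the finished vials from the shaker upright in the steel tray, and put every fresh sample vial from the white mat fully down into a shaker hole, one per hole. With all vials in place and the gate open until then, swing the gate down against its spring, hold it there while you slide the bolt fully home under the keeper, and only then throw the timer's lever right over to run. Leave the gauge blocks and the brush where they are.

Things in the scene. Friction and masses are not known exactly. Their poses are not given: they have to be found in the camera images.
- shaker: fixed vial shaker, grey base with an aluminium block, top 70 mm above the table. 4 round holes, 38 mm wide, 35 mm deep, in a row at x=0, y=-72, -24, 24, 72 mm (holes 0 to 3); a seated vial's underside is 35 mm, its top 120 mm above the table. Origin on the table under the row's middle, x away from the robot to the hinge, z up. Keeper for the bolt: inverted L, 151 mm high, at x=-55, y=118 to 155 mm
- gate_hinge (a point): middle of the gate's hinge line, 135 mm above the table and 70 mm behind the row of holes (shaker frame x=+70 mm). The hinge line runs along the shaker's y
- gate (a joint): hold-down gate's angle (rad): 0 = down over the vials, 4 mm over seated caps; 1.75 = fully open, upright leaning back. Stops at -0.03 and 1.75. Steel frame 210 mm wide, 117 mm long, that a torsion spring throws open: torque 0.55 x (2.4 - angle) N m, about 8 N at the knob when down. Its rubber bar hits any vial not fully down in its hole. It stays down only if held or bolted
- bolt (a joint): sliding bolt on the gate's front edge (m): 0 = drawn, 0.032 = fully home; slides along the shaker's +y to go home under the keeper's lip, 2 N of friction, stays where left. It goes home only with the gate pressed to 0.01 rad or below; then it holds the gate at about 0.02. Drawing it lets the gate fly open
- bolt_knob (a point): centre of the bolt's black drum knob, 26 mm in diameter, 24 mm long along the shaker's y (flat ends to pinch), on an 8 mm stem out of the gate's front edge, 170 mm from the hinge line and 45 mm beyond the bolt's rod. At gate angle a it is 170 cos a mm in front of the hinge and 170 sin a above it, at shaker y = -20 mm + bolt value. It moves both gate and bolt
- timer: grey timer box, fixed, 80 (x) x 90 (y) x 50 mm high, with a toggle lever on top. Origin under its centre on the table; the lever swings along its x
- run_lever (a joint): angle of the toggle lever (rad): 0 = off, leaning 0.5 rad towards the timer's -x; 1.0 = running, leaning 0.5 rad to its +x. It pivots about the timer's y, 50 mm above the table, over the box's centre. Light friction, stays where it is left
- run_lever_tip (a point): centre of the lever's black ball, 26 mm in diameter, 80 mm from the pivot
- tray: shallow steel return tray, fixed, outer 160 (x) x 170 (y) x 20 mm high, walls 4 mm, inner floor 4 mm above the table, empty at the start. Origin under its centre on the table
- mat: white paper mat, fixed, 160 x 170 x 2 mm, where the fresh sample vials stand. Origin under its centre
- sample0: round amber glass vial with a black cap and a heavy 12 mm steel foot, a plain cylinder 34 mm in diameter and 85 mm tall, about 120 g. Origin at the centre of its underside, z up along its axis. A fresh sample vial: stands on the white mat at the start (absent in some starts)
- sample1: round amber glass vial with a black cap and a heavy 12 mm steel foot, a plain cylinder 34 mm in diameter and 85 mm tall, about 120 g. Origin at the centre of its underside, z up along its axis. A fresh sample vial: stands on the white mat at the start (absent in some starts)
- sample2: round amber glass vial with a black cap and a heavy 12 mm steel foot, a plain cylinder 34 mm in diameter and 85 mm tall, about 120 g. Origin at the centre of its underside, z up along its axis. A fresh sample vial: stands on the white mat at the start (absent in some starts)
- sample3: round amber glass vial with a black cap and a heavy 12 mm steel foot, a plain cylinder 34 mm in diameter and 85 mm tall, about 120 g. Origin at the centre of its underside, z up along its axis. A fresh sample vial: stands on the white mat at the start (absent in some starts)
- done0: round amber glass vial with a black cap and a heavy 12 mm steel foot, a plain cylinder 34 mm in diameter and 85 mm tall, about 120 g. Origin at the centre of its underside, z up along its axis. A finished vial: stands in the shaker at the start, in hole 0 (y = -72 mm) (absent in some starts)
- done1: round amber glass vial with a black cap and a heavy 12 mm steel foot, a plain cylinder 34 mm in diameter and 85 mm tall, about 120 g. Origin at the centre of its underside, z up along its axis. A finished vial: stands in the shaker at the start, in hole 1 (y = -24 mm) (absent in some starts)
- done2: round amber glass vial with a black cap and a heavy 12 mm steel foot, a plain cylinder 34 mm in diameter and 85 mm tall, about 120 g. Origin at the centre of its underside, z up along its axis. A finished vial: stands in the shaker at the start, in hole 2 (y = 24 mm) (absent in some starts)
- done3: round amber glass vial with a black cap and a heavy 12 mm steel foot, a plain cylinder 34 mm in diameter and 85 mm tall, about 120 g. Origin at the centre of its underside, z up along its axis. A finished vial: stands in the shaker at the start, in hole 3 (y = 72 mm) (absent in some starts)
- block_a: loose steel gauge block 60 x 30 x 20 mm, not part of the job. Origin at the centre of its underside
- block_b: loose dark steel gauge block 35 x 60 x 10 mm, not part of the job. Origin at the centre of its underside
- block_c: loose steel gauge block 70 x 20 x 30 mm, not part of the job. Origin at the centre of its underside
- brush: loose brush 180 mm long, not part of the job. Origin at the centre of its underside
- gauge_stand: dial gauge on a fixed grey stand 90 x 90 mm, 220 mm high, not part of the job; stands to the other side of the shaker than the timer. Origin under its centre

How it is judged (in metres and radians):
On the way, in this order (a step that is already met when the one before it is completed fails the run):
1. the bolt is drawn and the gate is open (value of joint gate above 1.2 rad), for 0.2 s.
2. all finished vials stand upright in the tray and all sample vials are fully down in shaker holes, with the gate open (x of sample0 in the frame of shaker between -0.008 and 0.008 m and (y of sample0 in the frame of shaker between -0.08 and -0.064 m or y of sample0 in the frame of shaker between -0.032 and -0.016 m or y of sample0 in the frame of shaker between 0.016 and 0.032 m or y of sample0 in the frame of shaker between 0.064 and 0.08 m) and z of each of sample0, sample1, sample2, sample3 in the frame of shaker below 0.042 m and angle between each of sample0, sample1, sample2, sample3's own z axis and vertical below 0.2 rad and x of sample1 in the frame of shaker between -0.008 and 0.008 m and (y of sample1 in the frame of shaker between -0.08 and -0.064 m or y of sample1 in the frame of shaker between -0.032 and -0.016 m or y of sample1 in the frame of shaker between 0.016 and 0.032 m or y of sample1 in the frame of shaker between 0.064 and 0.08 m) and x of sample2 in the frame of shaker between -0.008 and 0.008 m and (y of sample2 in the frame of shaker between -0.08 and -0.064 m or y of sample2 in the frame of shaker between -0.032 and -0.016 m or y of sample2 in the frame of shaker between 0.016 and 0.032 m or y of sample2 in the frame of shaker between 0.064 and 0.08 m) and x of sample3 in the frame of shaker between -0.008 and 0.008 m and (y of sample3 in the frame of shaker between -0.08 and -0.064 m or y of sample3 in the frame of shaker between -0.032 and -0.016 m or y of sample3 in the frame of shaker between 0.016 and 0.032 m or y of sample3 in the frame of shaker between 0.064 and 0.08 m) and x of done0 in the frame of tray between -0.076 and 0.076 m and y of done0 in the frame of tray between -0.081 and 0.081 m and z of each of done0, done1, done2, done3 in the frame of tray below 0.012 m and angle between each of done0, done1, done2, done3's own z axis and vertical below 0.12 rad and x of done1 in the frame of tray between -0.076 and 0.076 m and y of done1 in the frame of tray between -0.081 and 0.081 m and x of done2 in the frame of tray between -0.076 and 0.076 m and y of done2 in the frame of tray between -0.081 and 0.081 m and x of done3 in the frame of tray between -0.076 and 0.076 m and y of done3 in the frame of tray between -0.081 and 0.081 m and value of joint gate above 1.2 rad), for 0.2 s.
3. the gate is down and the bolt is home under the keeper (value of joint gate below 0.05 rad and value of joint bolt above 0.024 m), for 0.2 s.
4. the timer lever is thrown over to run, with the gate still bolted down (all of step 3 and value of joint run_lever above 0.8 rad), for 0.2 s.
At the end, for the whole second after the job is handed in: Every finished vial stands upright (within 0.12 rad) inside the tray, every sample vial is in a shaker hole (within 8 mm of its axis, underside within 7 mm of the hole's floor), the gate is down (below 0.05 rad) with the bolt at least 24 mm home, the lever is past 0.8 rad, and all is at rest (all of step 4 and x of sample0 in the frame of shaker between -0.008 and 0.008 m and (y of sample0 in the frame of shaker between -0.08 and -0.064 m or y of sample0 in the frame of shaker between -0.032 and -0.016 m or y of sample0 in the frame of shaker between 0.016 and 0.032 m or y of sample0 in the frame of shaker between 0.064 and 0.08 m) and z of each of sample0, sample1, sample2, sample3 in the frame of shaker below 0.042 m and angle between each of sample0, sample1, sample2, sample3's own z axis and vertical below 0.2 rad and x of sample1 in the frame of shaker between -0.008 and 0.008 m and (y of sample1 in the frame of shaker between -0.08 and -0.064 m or y of sample1 in the frame of shaker between -0.032 and -0.016 m or y of sample1 in the frame of shaker between 0.016 and 0.032 m or y of sample1 in the frame of shaker between 0.064 and 0.08 m) and x of sample2 in the frame of shaker between -0.008 and 0.008 m and (y of sample2 in the frame of shaker between -0.08 and -0.064 m or y of sample2 in the frame of shaker between -0.032 and -0.016 m or y of sample2 in the frame of shaker between 0.016 and 0.032 m or y of sample2 in the frame of shaker between 0.064 and 0.08 m) and x of sample3 in the frame of shaker between -0.008 and 0.008 m and (y of sample3 in the frame of shaker between -0.08 and -0.064 m or y of sample3 in the frame of shaker between -0.032 and -0.016 m or y of sample3 in the frame of shaker between 0.016 and 0.032 m or y of sample3 in the frame of shaker between 0.064 and 0.08 m) and x of done0 in the frame of tray between -0.076 and 0.076 m and y of done0 in the frame of tray between -0.081 and 0.081 m and z of each of done0, done1, done2, done3 in the frame of tray below 0.012 m and angle between each of done0, done1, done2, done3's own z axis and vertical below 0.12 rad and x of done1 in the frame of tray between -0.076 and 0.076 m and y of done1 in the frame of tray between -0.081 and 0.081 m and x of done2 in the frame of tray between -0.076 and 0.076 m and y of done2 in the frame of tray between -0.081 and 0.081 m and x of done3 in the frame of tray between -0.076 and 0.076 m and y of done3 in the frame of tray between -0.081 and 0.081 m and velocity of joint gate below 0.05 rad/s and linear speed of each of sample0, sample1, sample2, sample3, done0, done1, done2, done3 below 0.02 m/s); the robot touches nothing.
It fails at once if a gauge block or the brush is moved more than 6 cm (distance of any of block_a, block_b, block_c, brush from where it was at the start of the episode above 0.06 m).
It fails at once if the timer is started while the gate is not down (value of joint run_lever above 0.8 rad and value of joint gate above 0.1 rad).
Of sample0, sample1, sample2, sample3 only 2 to 4 are there at a start; the rules pass over those that are not, and their reading is None.
Of done0, done1, done2, done3 only 2 to 3 are there at a start; the rules pass over those that are not, and their reading is None.
At some moment in a run one of sample0, sample1, sample2, sample3 may be knocked a few centimetres aside while the robot is not near it.
Once in a run the grip may slacken for a moment while it holds something.
It also fails if it takes over 210 s, if anything falls off the work surface, if the arm or the gripper's body presses on something with over 40 N, if the wrist force passes 120 N, or if a joint passes its speed limit or range.

### The arm

A 6-joint arm with a two-finger parallel gripper is mounted at the origin on the work surface. World frame = base frame: x ahead of the robot, y to its left, z up, the work surface at z = 0. Lengths are in mm, angles in rad, forces in N, time in s.
With the tool pointing down it reaches from about 275 to 750 mm from the base axis. Payload 10.2 kg.
Tool frame: the origin (TCP) lies at the centre of the arm's flange, where the gripper is bolted on; the fingertips stand 173 mm ahead of it and the grasp point (between the pads) lies 155 mm ahead of it; z points along the fingers, y is the line along which they close (so a half turn about z gives the same grasp; the last joint's range is limited). The gripper opens to 85 mm and grips with 20 to 120 N. Pads are 22 mm wide; open, the fingers measure 114 mm over their backs; the gripper's body (76 mm by 85 mm) begins 54 mm behind the grasp point. The pads swing forward as they close: fully open they stand 13 mm farther back than shut.
Start: joints at [-1.427, 0.313, 1.498, -0, 1.331, -0.223], TCP at [188.269, -490.089, 404.694] pointing down, gripper open.
Joint ranges: [-2.94, 2.94], [-0.97, 2.17], [0.19, 2.56], [-1.23, 4.37], [0.02, 3.11], [-2.88, 2.88]. Speed limits (rad/s): [2.39, 2.39, 3.01, 3.14, 3.14, 3.14].

### API

Orientations are given as a unit quaternion [w, x, y, z].
In Python, from rig import ctrl gives the robot as it stands.
- The arm moves only by the shell command python3 steer.py FILE [OPENING] [FORCE], which reads ROWS from the file FILE. ROWS is a JSON list of rows, 1 to 8 of them, each of 6 numbers: dx, dy, dz in units of 20 mm, then a rotation vector rx, ry, rz in units of 0.05 rad; each row is the pose to reach, as a shift and turn from the pose commanded when the command began, along the tool's axes at that moment; what a row does not reach only later rows make up. A row lasts 1/10 s, in which the tool goes at most 50 mm and 0.15 rad, less where a joint would pass 70% of its speed; a pose out of reach is approached as far as the arm can. OPENING is the opening from 0.0 (shut) to 1.0 (fully open), set as the command begins (- or left out keeps the last). The fingers move at their own pace and stop on an object; FORCE is the grip in N (left out, the last holds). Time passes only in rows, so rows that do not move let the fingers close. It prints the time, the measured TCP pose, the force, the opening and the grip force at its end. Input that does not fit is refused with a message, and nothing moves.
- ctrl.sense(): the state, without advancing time (a new reading comes with each control period).
- ctrl.capture(name): name is "scene" or "top"; returns the picture (384x512x3 uint8, red, green, blue); there is no depth.
- ctrl.calibration(name): a dict with "fx", "fy", "cx", "cy" (pixels), "distortion" ([k1, k2, p1, p2, k3] as OpenCV has them; the pictures are not rectified), "position" and "attitude" of the camera in the world. Camera axes: x right, y down, z forward; pixel columns grow to the right and rows downward; lengths in mm; the calibration is good to about 2 mm. A picture is of the moment at which its call begins. calibration takes no time and is no camera call.
- ctrl.finish_job(): hands the job in; it is judged then, once.
The state is a dict: "time_s": time; "joints": joint angles; "dq": joint speeds; "tau": joint torques, N m; "eef_pos": TCP position; "ee_rot": TCP orientation; "force": force on the tool from outside, world axes, zero at the start; "wrist_torque": the same for the moment, N m; "grip_width": opening from 0.0 (shut) to 1.0 (fully open); "grip_force": force on a finger pad.
Only numpy, scipy, OpenCV 4.12 (cv2) and the standard library are available. Lean on these libraries where they do the work, as an engineer would, in place of code of your own. Each camera call takes 0.05 s, during which the arm holds its last target. There are 200 camera calls.

## Working session

There is one attempt and no reset: what is moved stays moved. The work goes in short steps, Python scripts to look and compute and a shell command to move; the robot and the scene stay as the last step left them, time stands still between calls to the robot, and variables do not carry over. Pictures are saved under pics/ and viewed, at most 14 in all, crops included, and the job is handed in when it is done.

```bash
ls; mkdir -p pics; python3 - <<'E'
from rig import ctrl
import cv2
for n in("scene","top"):
    im=ctrl.capture(n); cv2.imwrite(f"pics/{n}0.png",cv2.resize(im[:,:,::-1],(800,600),interpolation=cv2.INTER_CUBIC)); print(ctrl.calibration(n))
print(ctrl.sense())
E
```

```text
pics
rig.py
steer.py
{'fx': 435.30325542448224, 'fy': 435.30325542448224, 'cx': 260.41587009934847, 'cy': 196.97703809409938, 'distortion': array([-0.02377607,  0.        ,  0.        ,  0.        ,  0.        ]), 'position': array([1100.55675659, -700.05960491,  752.68162527]), 'attitude': array([-0.43260042,  0.84262182,  0.29029788, -0.13628094])}
{'fx': 467.18003692816177, 'fy': 467.18003692816177, 'cx': 253.88893945563345, 'cy': 190.41850480954466, 'distortion': array([-0.03196232,  0.        ,  0.        ,  0.        ,  0.        ]), 'position': array([ 480.63572811,  -22.76955632, 1466.06323382]), 'attitude': array([ 0.02209389, -0.70516887,  0.70838407, -0.02099349])}
{'time_s': 0.1, 'joints': array([-1.42739881e+00,  3.13392069e-01,  1.49836165e+00, -7.30663811e-06,
        1.33098947e+00, -2.23410136e-01]), 'dq': array([-2.74279574e-04, -1.97806112e-03, -7.84178349e-04, -1.56124783e-04,
        8.29543787e-05, -7.92801544e-04]), 'tau': array([ 4.05251310e-03, -4.12897646e+01, -2.60141140e+01, -1.76247713e-04,
        3.06173592e-03, -1.99997271e-05]), 'eef_pos': array([ 188.26285056, -490.04835622,  404.19299546]), 'ee_rot': array([-5.74948869e-04,  9.83228287e-01,  1.82378190e-01,  1.94627435e-05]), 'force': array([-0.81244648, -0.21089369, -0.13403466]), 'wrist_torque': array([-5.91145339e-05, -9.48194887e-03, -3.12380455e-02]), 'grip_force': 0.0, 'grip_width': 1.000494115201805}
```
View pics/top0.png

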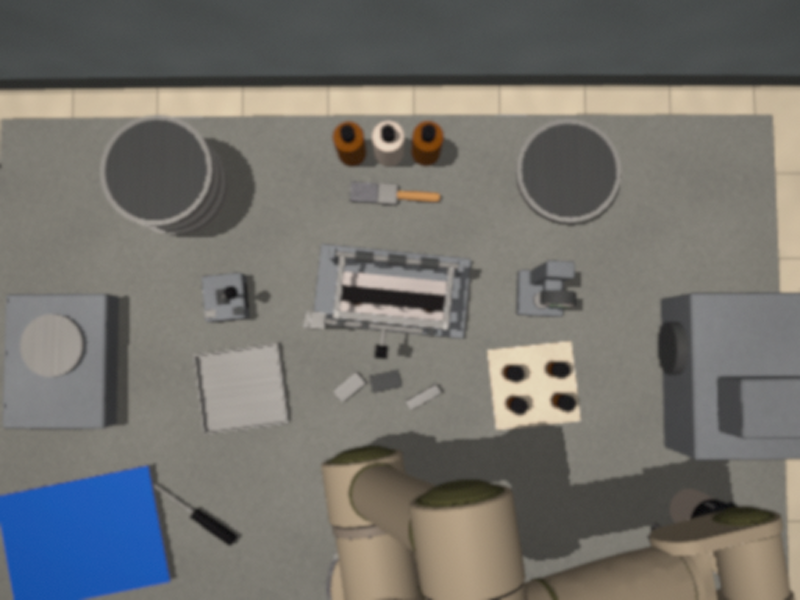

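View pics/scene0.png

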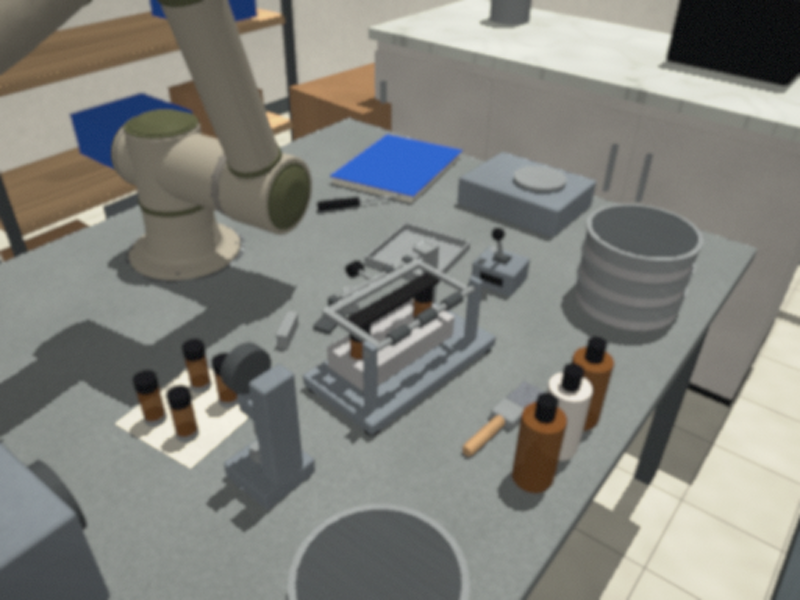

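The top view shows the shaker at about (393,292), the tray at (243,387), the timer at (226,297) and the mat at (534,386), with 4 sample vials. The bolt knob is at about (381,351). All of these are in the 800x600 view. Next I'll take enlarged crops.

```bash
cat > h.py <<'E'
from rig import ctrl
import numpy as np, cv2
from scipy.spatial.transform import Rotation as R
def cam(n):
    c=ctrl.calibration(n); q=c["attitude"]
    return c,np.array([[c["fx"],0,c["cx"]],[0,c["fy"],c["cy"]],[0,0,1]]),c["distortion"],R.from_quat(q,scalar_first=True).as_matrix(),c["position"]
def w(n,u,v,z):
    c,K,d,M,p=cam(n)
    a=cv2.undistortPoints(np.array([[[u,v]]],float),K,d)[0,0]
    r=M@np.array([a[0],a[1],1]); return p+r*(z-p[2])/r[2]
def px(n,P):
    c,K,d,M,p=cam(n)
    return cv2.projectPoints(np.atleast_2d(np.array(P,float)),cv2.Rodrigues(M.T)[0],-M.T@p,K,d)[0][:,0]
def snap(n,name,box=None,s=4):
    im=ctrl.capture(n)[:,:,::-1]
    if box: im=im[box[1]:box[3],box[0]:box[2]]
    cv2.imwrite(f"pics/{name}.png",cv2.resize(im,None,fx=s,fy=s,interpolation=cv2.INTER_CUBIC))
E
python3 - <<'E'
from h import *
im=ctrl.capture("top")[:,:,::-1]
cv2.imwrite("pics/a.png",cv2.resize(im[145:245,190:310],None,fx=6,fy=6,interpolation=cv2.INTER_CUBIC))
a=cv2.resize(im[165:285,120:190],None,fx=5,fy=5,interpolation=cv2.INTER_CUBIC);b=cv2.resize(im[165:285,305:385],None,fx=5,fy=5,interpolation=cv2.INTER_CUBIC)
cv2.imwrite("pics/b.png",np.hstack([a,b]))
E
```

View pics/a.png

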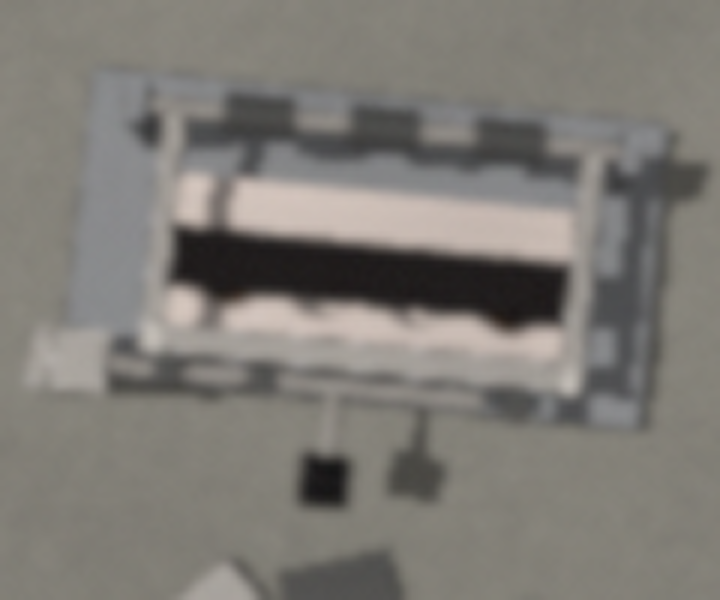

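View pics/b.png

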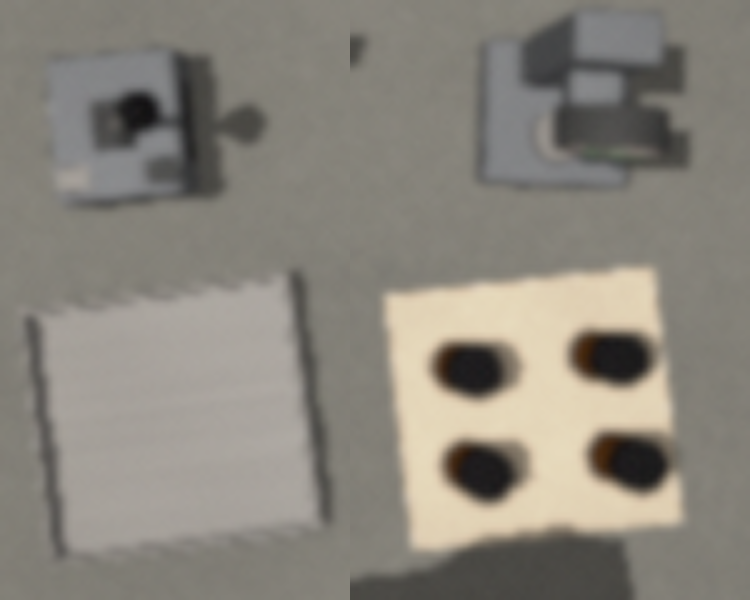

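Crop a (6x) shows the knob at (325,480) and the gate side bars running from (170,110) and (595,150). Crop b (5x) shows:
- **Caps:** (475,370), (618,357), (488,472) and (638,463).
- **Tray corners:** (25,315), (297,270), (328,522) and (60,555).
- **Timer top corners:** (48,57), (178,48), (188,192) and (58,205).
- **Lever ball:** (138,108).

```bash
python3 - <<'E'
from h import *
np.set_printoptions(precision=1,suppress=True)
A=lambda u,v,z:w("top",u/6+190,v/6+145,z)[:2]
B=lambda u,v,z:w("top",u/5+120,v/5+165,z)[:2]
C=lambda u,v,z:w("top",(u-350)/5+305,v/5+165,z)[:2]
print("knob",A(325,480,138))
hl,hr,fl,fr=A(173,108,138),A(597,150,138),A(151,335,140),A(573,378,140)
print("gate",hl,hr,fl,fr,np.linalg.norm(hl-hr))
print("bar ends",A(172,255,128),A(570,290,128), "block front", A(165,325,70),A(560,360,70))
for d in (hl-hr,fl-fr,A(172,230,135)-A(570,265,135),A(172,285,135)-A(565,322,135),A(95,70,10)-A(668,130,10),hl-fl,hr-fr): print(np.arctan2(-d[0],d[1]),np.arctan2(d[1],d[0]))
t=[B(*p,20) for p in((25,315),(297,270),(328,522),(60,555))];print("tray",t,np.mean(t,0),[np.linalg.norm(t[i]-t[i-1]) for i in range(4)])
t=[B(*p,50) for p in((48,57),(178,48),(188,192),(58,205))];print("timer",t,np.mean(t,0),[np.linalg.norm(t[i]-t[i-1]) for i in range(4)])
print("ball",B(138,108,120))
for p in((475,370),(618,357),(488,472),(638,463)): print("s",C(*p,85))
E
```

```text
knob [463.6   7.1]
gate [640.7  79. ] [ 619.6 -122.9] [532.4  89.3] [ 511.2 -110.4] 202.94623699853668
bar ends [571.1  80.2] [ 553.5 -110.1] block front [540.1  88.2] [ 521.8 -108.6]
-0.10392619873769712 1.4668701280571994
-0.1060827398104803 1.4647135869844163
-0.09253903897236374 1.4782572878225329
-0.09855576906031707 1.4722405577345796
-0.1096464666976074 1.4611498600972892
-1.6652001063529478 -0.0944037795580512
-1.685481455011907 -0.11468512821701031
tray [array([454.2, 378.8]), array([481.4, 210.1]), array([326.5, 190.4]), array([306.7, 355.7])] [392.2 283.7] [np.float64(149.27713631071248), np.float64(170.87093188536474), np.float64(156.09206154845475), np.float64(166.47091260966303)]
timer [array([611.6, 358.2]), array([616.7, 278.7]), array([528.9, 271.8]), array([521.3, 351. ])] [569.6 314.9] [np.float64(90.59907107063783), np.float64(79.71809155193073), np.float64(88.10679930259386), np.float64(79.5789537925418)]
ball [575.3 286.7]
s [ 420.5 -244.4]
s [ 427.7 -328.9]
s [ 360.7 -251.2]
s [ 365.4 -339.7]
```

Shaker origin comes out at about (561,-15) with yaw about -0.10, and the knob and gate estimates agree. I'll go pinch the knob. First I need a helper that gives shifts in tool axes.

```bash
cat >> h.py <<'E'
def to(x,y,z,yaw):
    "shift+turn in tool axes to bring the grasp point to x,y,z with tool x at yaw, tool down"
    s=ctrl.sense(); M=R.from_quat(s["ee_rot"],scalar_first=True)
    T=R.from_euler("z",yaw)*R.from_euler("x",np.pi)
    d=M.inv().apply(np.array([x,y,z+155])-s["eef_pos"]); r=(M.inv()*T).as_rotvec()
    print("t %.1f F %.0f w %.2f"%(s["time_s"],np.linalg.norm(s["force"]),s["grip_width"]),"d",d.round(1),"r",r.round(3),"len %.0f"%np.linalg.norm(d))
O=np.array([561,-15.]);YAW=-0.10
def sh(x,y): return O+R.from_euler("z",YAW).as_matrix()[:2,:2]@[x,y]
E
python3 -c "
from h import *
to(463.6,7.1,200,-0.1)"
```

```text
t 0.1 F 0 w 1.00 d [ 435.3 -365.3   49.7] r [-0.001  0.     0.467] len 570
```

The rows are not in the units I measure in: shifts go in units of 20 mm and turns go in units of 0.05 rad. I convert before sending: 218 mm is 10.9, -183 mm is -9.15, 0.467 rad is 9.34.

```bash
echo '[[1.8, -1.5, 0, 0, 0, 2], [3.6, -3.05, 0, 0, 0, 4], [5.45, -4.55, 0, 0, 0, 6], [7.25, -6.1, 0, 0, 0, 8], [9.05, -7.6, 0, 0, 0, 9.34], [10.9, -9.15, 0, 0, 0, 9.34]]' > mv.in && python3 steer.py mv.in 0.6 60; python3 -c "
from h import *
to(463.6,7.1,200,-0.1)"
```

```text
time_s: 0.75
eef_pos: [326.5, -239.3, 404.7]
ee_rot: [0.0, 0.999, -0.051, 0.0]
force: [1.4, -0.7, 0.5]
grip_width: 0.597
grip_force: 0.0
t 0.8 F 2 w 0.60 d [ 111.1 -259.2   49.7] r [ 0.    -0.    -0.003] len 286
```

Scaled: -259 mm is -12.95, -215 mm is -10.75.

```bash
echo '[[0.9, -2.15, 0, 0, 0, 0], [1.8, -4.3, 0, 0, 0, 0], [2.7, -6.45, 0.5, 0, 0, 0], [3.6, -8.6, 1, 0, 0, 0], [4.5, -10.75, 1.75, 0, 0, 0], [5.55, -12.95, 2.5, 0, 0, 0], [5.55, -12.95, 2.5, 0, 0, 0], [5.55, -12.95, 2.5, 0, 0, 0]]' > mv.in && python3 steer.py mv.in; python3 -c "
from h import *
to(463.6,7.1,138,-0.1)
snap('scene','k',(150,110,350,230),4)"
```

```text
time_s: 1.55
eef_pos: [462.6, 6.2, 354.2]
ee_rot: [-0.0, 0.999, -0.049, -0.001]
force: [0.5, -0.1, 0.4]
grip_width: 0.604
grip_force: 0.0
t 1.6 F 1 w 0.60 d [ 1.  -1.  61.2] r [0.    0.001 0.002] len 61
```

View pics/k.png

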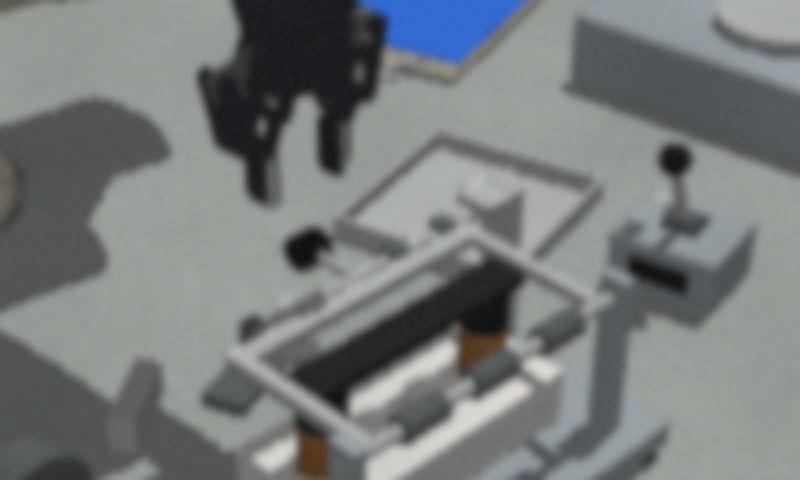

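The scene crop shows the knob at (308,248) below the fingers, the lever ball at (675,158), and two finished vials at the outer holes. I'll triangulate the knob and the ball from both cameras.

```bash
cat >> h.py <<'E'
def tri(uvt,uvs):
    r=[];P=[]
    for n,uv in(("top",uvt),("scene",uvs)):
        p=ctrl.calibration(n)["position"]; d=w(n,*uv,0)-p; d/=np.linalg.norm(d); r.append(np.eye(3)-np.outer(d,d)); P.append(p)
    X=np.linalg.solve(r[0]+r[1],r[0]@P[0]+r[1]@P[1]); print("tri",X.round(1),"miss",[np.linalg.norm(a@(X-p)).round(1) for a,p in zip(r,P)])
E
python3 -c "
from h import *
tri((244.2,225),(227,172))
tri((120+138/5,165+108/5),(318.75,149.5))"
```

```text
tri [464.8   8.1 139.9] miss [np.float64(1.7), np.float64(1.7)]
tri [575.8 286.3 124.1] miss [np.float64(0.9), np.float64(0.9)]
```

```bash
echo '[[0.05, -0.05, 1, 0, 0, 0], [0.05, -0.05, 2, 0, 0, 0], [0.05, -0.05, 3.05, 0, 0, 0], [0.05, -0.05, 3.05, 0, 0, 0]]' > mv.in && python3 steer.py mv.in && echo '[[0, 0, 0, 0, 0, 0], [0, 0, 0, 0, 0, 0], [0, 0, 0, 0, 0, 0], [0, 0, 0, 0, 0, 0], [0, 0, 0, 0, 0, 0], [0, 0, 0, 0, 0, 0]]' > mv.in && python3 steer.py mv.in 0 70
```

```text
time_s: 2.0
eef_pos: [462.8, 5.2, 292.3]
ee_rot: [-0.0, 0.999, -0.051, -0.002]
force: [-0.4, -0.7, 1.3]
grip_width: 0.596
grip_force: 0.0
time_s: 2.6
eef_pos: [463.8, 6.2, 295.1]
ee_rot: [0.0, 0.999, -0.05, 0.001]
force: [-1.7, -1.1, 6.7]
grip_width: 0.269
grip_force: 70.8
```

The knob is gripped (opening matches 24 mm). Now I'll draw the bolt, pressing down slightly.

```bash
echo '[[0, 0, 0.15, 0, 0, 0], [0, 0.3, 0.15, 0, 0, 0], [0, 0.65, 0.15, 0, 0, 0], [0, 1, 0.15, 0, 0, 0], [0, 1.35, 0.15, 0, 0, 0], [0, 1.65, 0.15, 0, 0, 0], [0, 1.65, 0.15, 0, 0, 0]]' > mv.in && python3 steer.py mv.in
```

```text
time_s: 3.3
eef_pos: [460.5, -24.5, 292.0]
ee_rot: [-0.003, 0.999, -0.05, 0.002]
force: [2.8, 26.6, 8.8]
grip_width: 0.264
grip_force: 71.7
```

Scaled: -1 mm is -0.05, 1 mm is 0.05.

```bash
echo '[[0.05, -0.05, -0.8, 0, 0, 0], [0.2, -0.05, -1.7, 0, 0, 0], [0.45, -0.05, -2.6, 0, 0, 0], [0.8, -0.05, -3.45, 0, 0, 0], [1.25, -0.05, -4.25, 0, 0, 0], [1.8, -0.05, -5.05, 0, 0, 0], [2.4, -0.05, -5.75, 0, 0, 0], [3.1, -0.05, -6.4, 0, 0, 0]]' > mv.in && python3 steer.py mv.in && echo '[[0.75, 0, -0.5, 0, 0, 0], [1.55, 0, -1, 0, 0, 0], [2.4, 0, -1.35, 0, 0, 0], [3.3, 0, -1.65, 0, 0, 0], [4.2, 0, -1.85, 0, 0, 0], [5.15, 0, -1.95, 0, 0, 0], [6.4, 0, -1.95, 0, 0, 0], [6.4, 0, -1.95, 0, 0, 0]]' > mv.in && python3 steer.py mv.in
```

```text
time_s: 4.1
eef_pos: [522.0, -30.1, 419.8]
ee_rot: [-0.002, 0.999, -0.05, -0.001]
force: [2.9, 12.5, -4.0]
grip_width: 0.265
grip_force: 73.3
time_s: 4.9
eef_pos: [650.8, -43.3, 458.2]
ee_rot: [-0.002, 0.999, -0.049, 0.0]
force: [0.9, 8.7, 4.1]
grip_width: 0.266
grip_force: 78.0
```

Scaled: -80 mm is -4, -120 mm is -6, -0.45 rad is -9.

```bash
echo '[[0, 0, 0, 0, 0, 0], [0, 0, 0, 0, 0, 0], [0, 0, 0, 0, 0, 0], [0, 0, -1.5, 0, 0, 0], [0, 0, -3, 0, 0, 0], [-2, 0, -3, 0, 0, -3], [-4, 0, -3, 0, 0, -6], [-6, 0, -3, 0, 0, -9]]' > mv.in && python3 steer.py mv.in 0.6 && echo '[[-2.4, 0.55, 0, 0, 0, -3], [-4.8, 1.1, 0, 0, 0, -6], [-5.5, 2, 0, 0, 0, -9], [-5.5, 3, 0, 0, 0, -12], [-5.5, 4, 0, 0, 0, -15], [-5.5, 4.5, 0, 0, 0, -18], [-5.5, 5, 0, 0, 0, -21], [-5.5, 5, 0, 0, 0, -22.4]]' > mv.in && python3 steer.py mv.in; python3 -c "
from h import *
to(*sh(-150,-0),250,1.47)
snap('top','c',(190,145,310,245),6)"
```

```text
time_s: 5.7
eef_pos: [528.3, -32.4, 517.7]
ee_rot: [0.0, 0.984, 0.177, 0.0]
force: [0.9, -0.7, 0.1]
grip_width: 0.599
grip_force: 0.0
time_s: 6.5
eef_pos: [460.8, -165.1, 517.7]
ee_rot: [0.0, 0.741, 0.672, -0.0]
force: [-0.4, 0.7, -0.5]
grip_width: 0.602
grip_force: 0.0
t 6.5 F 1 w 0.60 d [159.6 -64.8 112.6] r [-0.     0.     0.004] len 206
```

View pics/c.png

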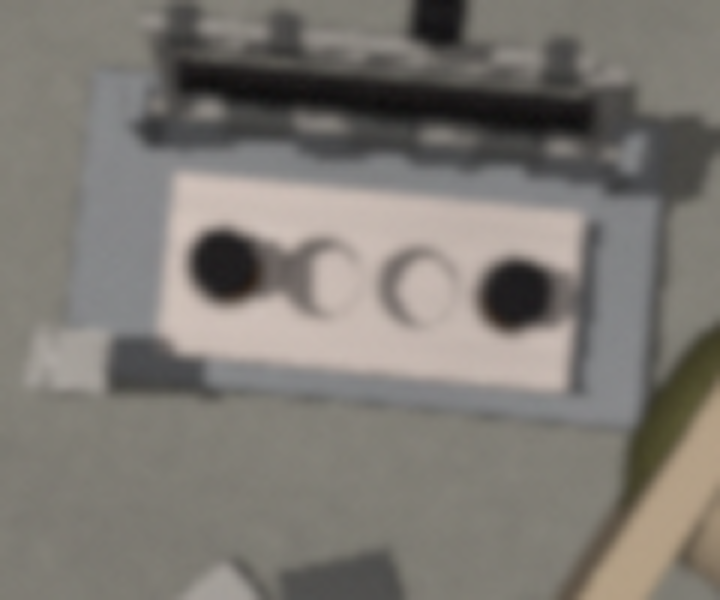

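The gate is open. Caps are at (226,264) in hole 3 and (515,293) in hole 0, and the empty holes are at (328,278) and (421,287). The block's corners are (175,178), (583,213), (572,388) and (160,352).

```bash
python3 -c "
from h import *
A=lambda u,v,z:w('top',u/6+190,v/6+145,z)[:2]
c3,c0=A(226,264,120),A(515,293,120)
h2,h1=A(328,278,70),A(421,287,70)
b=[A(*p,70) for p in((175,178),(583,213),(572,388),(160,352))]
print(c3,c0,(c3+c0)/2,h2,h1,(h2+h1)/2,np.linalg.norm(c3-c0),np.linalg.norm(h1-h2),np.mean(b,0))
for d in(c3-c0,h2-h1,b[0]-b[1],b[3]-b[2]): print(np.arctan2(-d[0],d[1]))
"
```

```text
[567.22902042  54.84460682] [552.61446437 -84.13003092] [559.9217424  -14.64271205] [563.21128576   6.83231605] [558.50096047 -39.54327555] [560.85612311 -16.35547975] 139.74095743309985 46.61418948277393 [560.82161293 -15.31172517]
-0.10477479030374269
-0.10122193562078242
-0.0905287468600574
-0.09166506745698327
```

```bash
sed -i 's/^O=.*/O=np.array([560.6,-15.3]);YAW=-0.10/' h.py; python3 -c "
from h import *
to(*sh(0,72),180,1.47)"
```

```text
t 6.5 F 0 w 0.60 d [230.1  85.8 182.7] r [0.    0.    0.007] len 306
```

Scaled: 230 mm is 11.5, 220 mm is 11, 0.007 rad is 0.14.

```bash
echo '[[2, 0, 1, 0, 0, 0.14], [4, 0, 2.5, 0, 0, 0.14], [6, 1, 4.25, 0, 0, 0.14], [7.75, 2, 5.75, 0, 0, 0.14], [9.5, 3, 7.25, 0, 0, 0.14], [11, 3.9, 8.5, 0, 0, 0.14], [11.5, 4.3, 9.15, 0, 0, 0.14], [11.5, 4.3, 9.15, 0, 0, 0.14]]' > mv.in && python3 steer.py mv.in && echo '[[0, 0, 0, 0, 0, 0], [0, 0, 0, 0, 0, 0]]' > mv.in && python3 steer.py mv.in; python3 -c "
from h import *
to(*sh(0,72),100,1.47)
snap('scene','d',(210,120,330,210),6)"
```

```text
time_s: 7.35
eef_pos: [569.8, 57.3, 332.8]
ee_rot: [-0.001, 0.744, 0.668, -0.001]
force: [0.4, -0.6, -0.4]
grip_width: 0.601
grip_force: 0.0
time_s: 7.55
eef_pos: [569.4, 55.2, 336.2]
ee_rot: [0.001, 0.745, 0.667, 0.001]
force: [-0.3, -0.7, 0.4]
grip_width: 0.604
grip_force: 0.0
t 7.5 F 1 w 0.60 d [ 1.  -1.9 81.2] r [ 0.002  0.    -0.009] len 81
```

View pics/d.png

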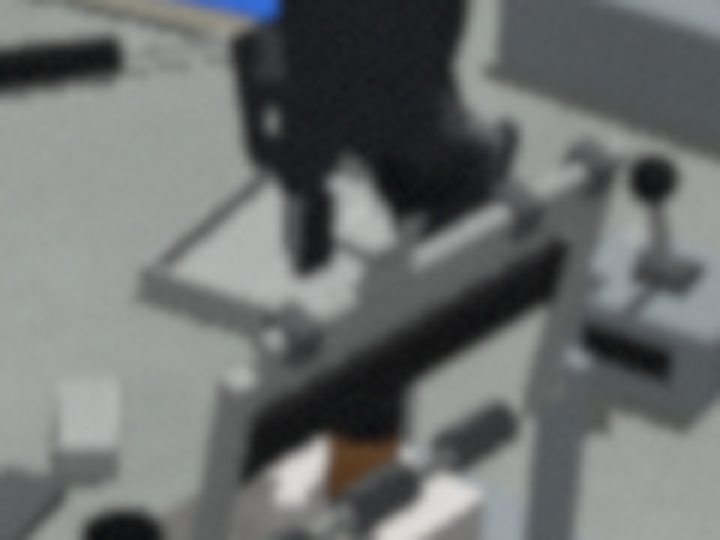

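The gripper is over the hole-3 vial, clear of the gate. Next: descend, grip and lift.

Scaled: 80 mm is 4, -1 mm is -0.05.

```bash
echo '[[0, -0.05, 1.25, 0, 0, 0], [0, -0.05, 2.5, 0, 0, 0], [0, -0.05, 3.5, 0, 0, 0], [0, -0.05, 4, 0, 0, 0], [0, -0.05, 4, 0, 0, 0]]' > mv.in && python3 steer.py mv.in && echo '[[0, 0, 0, 0, 0, 0], [0, 0, 0, 0, 0, 0], [0, 0, 0, 0, 0, 0], [0, 0, 0, 0, 0, 0]]' > mv.in && python3 steer.py mv.in 0 50 && echo '[[0, 0, -1, 0, 0, 0], [0, 0, -2, 0, 0, 0], [0, 0, -3.25, 0, 0, 0], [0, 0, -4.5, 0, 0, 0], [0, 0, -4.5, 0, 0, 0]]' > mv.in && python3 steer.py mv.in; python3 -c "
from h import *
to(392,320,150,1.47);print(sh(0,72))
"
```

```text
time_s: 8.1
eef_pos: [568.5, 55.7, 254.4]
ee_rot: [-0.0, 0.745, 0.668, -0.0]
force: [-0.3, -0.1, 0.0]
grip_width: 0.599
grip_force: 0.0
time_s: 8.5
eef_pos: [569.1, 56.1, 256.1]
ee_rot: [0.001, 0.744, 0.668, 0.001]
force: [0.8, -0.8, 6.3]
grip_width: 0.388
grip_force: 49.1
time_s: 9.0
eef_pos: [569.0, 56.3, 348.0]
ee_rot: [0.002, 0.744, 0.668, 0.002]
force: [0.8, -0.7, -0.9]
grip_width: 0.389
grip_force: 51.3
t 9.0 F 1 w 0.39 d [ 243.2 -204.6   41.7] r [ 0.006 -0.    -0.007] len 321
[567.788006   56.3402999]
```

```bash
echo '[[0, 0, -1.5, 0, 0, 0], [0.5, -0.4, -2.75, 0, 0, 0], [2.25, -1.9, -2.75, 0, 0, 0], [4, -3.4, -2.75, 0, 0, 0], [5.75, -4.85, -2.75, 0, 0, 0], [7.5, -6.35, -2.75, 0, 0, 0], [9.25, -7.8, -2.5, 0, 0, 0], [10.9, -9.2, -1.5, 0, 0, 0]]' > mv.in && python3 steer.py mv.in && echo '[[1.4, -1.2, 1, 0, 0, 0], [1.4, -1.2, 3, 0, 0, 0], [1.4, -1.2, 5, 0, 0, 0], [1.4, -1.2, 6.5, 0, 0, 0], [1.4, -1.2, 7, 0, 0, 0], [1.4, -1.2, 7, 0, 0, 0]]' > mv.in && python3 steer.py mv.in; python3 -c "
from h import *
to(387,322,69,1.47)
snap('scene','e',(200,90,320,180),6)"
```

```text
time_s: 9.8
eef_pos: [408.0, 294.2, 375.0]
ee_rot: [0.0, 0.744, 0.668, 0.001]
force: [1.4, 0.6, -1.1]
grip_width: 0.387
grip_force: 51.3
time_s: 10.4
eef_pos: [388.2, 323.0, 233.6]
ee_rot: [-0.0, 0.744, 0.668, -0.001]
force: [-0.3, -0.8, -0.2]
grip_width: 0.388
grip_force: 50.9
t 10.4 F 1 w 0.39 d [-1.1 -1.1  9.6] r [-0.002  0.002 -0.007] len 10
```

View pics/e.png

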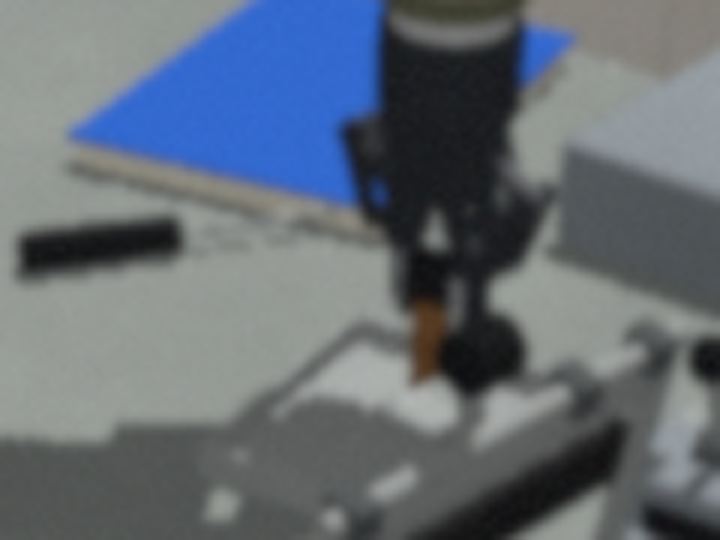

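The vial is held upright over the tray. I'll lower it and release.

Scaled: 8 mm is 0.4, 4 mm is 0.2.

```bash
echo '[[0, 0, 0.2, 0, 0, 0], [0, 0, 0.4, 0, 0, 0], [0, 0, 0.4, 0, 0, 0]]' > mv.in && python3 steer.py mv.in && echo '[[0, 0, 0, 0, 0, 0], [0, 0, 0, 0, 0, 0], [0, 0, 0, 0, 0, 0], [0, 0, -1, 0, 0, 0], [0, 0, -3, 0, 0, 0], [0, 0, -5, 0, 0, 0]]' > mv.in && python3 steer.py mv.in 0.6;  python3 -c "
from h import *
to(*sh(0,-72),180,1.47);print(sh(0,-72))
"
```

```text
time_s: 10.75
eef_pos: [388.5, 323.2, 226.9]
ee_rot: [0.0, 0.744, 0.668, 0.0]
force: [-0.8, 0.5, -1.3]
grip_width: 0.39
grip_force: 50.9
time_s: 11.35
eef_pos: [388.3, 323.1, 327.9]
ee_rot: [-0.0, 0.744, 0.668, -0.001]
force: [0.3, 0.2, 0.5]
grip_width: 0.6
grip_force: 0.0
t 11.3 F 1 w 0.60 d [-389.8  208.4   -7.1] r [-0.001  0.001 -0.007] len 442
[553.411994  -86.9402999]
```

```bash
echo '[[-1.5, 0.8, -1.5, 0, 0, 0], [-3.5, 1.9, -2.25, 0, 0, 0], [-5.6, 3, -2.25, 0, 0, 0], [-7.7, 4.1, -2.25, 0, 0, 0], [-9.8, 5.25, -2.25, 0, 0, 0], [-11.9, 6.35, -2.25, 0, 0, 0], [-14, 7.5, -2.25, 0, 0, 0], [-16.1, 8.6, -2, 0, 0, 0]]' > mv.in && python3 steer.py mv.in && echo '[[-2, 1.1, 0.5, 0, 0, 0], [-3.4, 1.8, 1.5, 0, 0, 0], [-3.4, 1.8, 1.65, 0, 0, 0], [-3.4, 1.8, 1.65, 0, 0, 0]]' > mv.in && python3 steer.py mv.in;  python3 -c "
from h import *
to(*sh(0,-72),100,1.47)
"
```

```text
time_s: 12.15
eef_pos: [525.2, -17.5, 367.4]
ee_rot: [0.001, 0.744, 0.668, 0.001]
force: [-0.0, 1.6, 0.7]
grip_width: 0.597
grip_force: 0.0
time_s: 12.55
eef_pos: [553.1, -87.2, 333.1]
ee_rot: [-0.001, 0.745, 0.668, -0.0]
force: [0.7, 0.7, 0.3]
grip_width: 0.6
grip_force: 0.0
t 12.6 F 1 w 0.60 d [ 0.2  0.4 78.1] r [-0.002 -0.001 -0.008] len 78
```

```bash
echo '[[0, 0, 1.25, 0, 0, 0], [0, 0, 2.5, 0, 0, 0], [0, 0, 3.5, 0, 0, 0], [0, 0, 3.9, 0, 0, 0], [0, 0, 3.9, 0, 0, 0]]' > mv.in && python3 steer.py mv.in && echo '[[0, 0, 0, 0, 0, 0], [0, 0, 0, 0, 0, 0], [0, 0, 0, 0, 0, 0], [0, 0, 0, 0, 0, 0]]' > mv.in && python3 steer.py mv.in 0 50 && echo '[[0, 0, -1.25, 0, 0, 0], [0, 0, -3, 0, 0, 0], [0, 0, -5, 0, 0, 0], [0.5, -0.3, -7.25, 0, 0, 0], [2.6, -1.55, -7.5, 0, 0, 0], [4.7, -2.8, -7.5, 0, 0, 0], [6.8, -4.05, -7.5, 0, 0, 0], [8.9, -5.3, -7.5, 0, 0, 0]]' > mv.in && python3 steer.py mv.in && echo '[[2, -1.2, 0, 0, 0, 0], [4, -2.4, 0, 0, 0, 0], [5.75, -3.45, 0, 0, 0, 0], [6.9, -4.15, 1, 0, 0, 0], [6.9, -4.15, 3, 0, 0, 0], [6.9, -4.15, 5.25, 0, 0, 0], [6.9, -4.15, 7, 0, 0, 0], [6.9, -4.15, 8.25, 0, 0, 0]]' > mv.in && python3 steer.py mv.in; python3 -c "
from h import *
to(397,246,69,1.47)
snap('top','f',(110,150,390,300),2.8)"
```

```text
time_s: 13.05
eef_pos: [553.1, -86.1, 255.8]
ee_rot: [-0.0, 0.744, 0.668, -0.0]
force: [0.3, -1.1, 0.2]
grip_width: 0.597
grip_force: 0.0
time_s: 13.45
eef_pos: [553.5, -86.9, 257.2]
ee_rot: [0.001, 0.744, 0.668, 0.001]
force: [0.5, 1.2, 7.5]
grip_width: 0.387
grip_force: 49.4
time_s: 14.25
eef_pos: [465.7, 102.8, 406.1]
ee_rot: [0.0, 0.744, 0.668, 0.0]
force: [0.6, 0.4, -1.2]
grip_width: 0.389
grip_force: 51.6
time_s: 15.05
eef_pos: [398.8, 247.4, 238.9]
ee_rot: [-0.0, 0.744, 0.668, -0.001]
force: [0.6, 0.3, -0.4]
grip_width: 0.384
grip_force: 51.6
t 15.1 F 1 w 0.38 d [-1.6 -1.6 14.9] r [-0.002  0.001 -0.007] len 15
```

View pics/f.png

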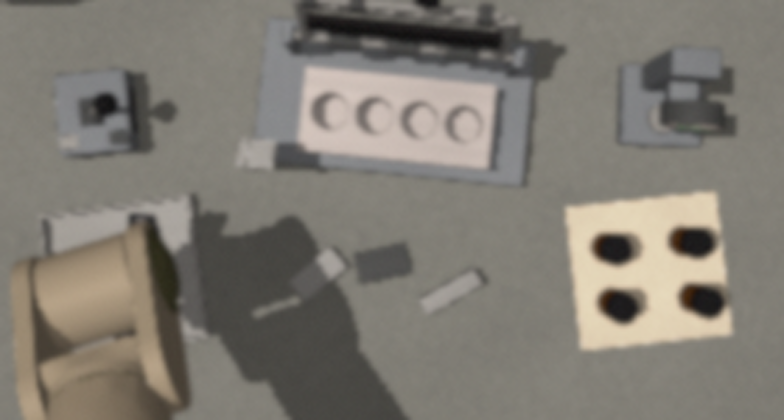

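The view shows empty holes, and all four samples are still standing on the mat.

Scaled: 13 mm is 0.65, 12 mm is 0.6.

```bash
echo '[[0, 0, 0.3, 0, 0, 0], [0, 0, 0.6, 0, 0, 0], [0, 0, 0.65, 0, 0, 0]]' > mv.in && python3 steer.py mv.in && echo '[[0, 0, 0, 0, 0, 0], [0, 0, 0, 0, 0, 0], [0, 0, 0, 0, 0, 0], [0, 0, -1, 0, 0, 0], [0, 0, -3, 0, 0, 0], [0, 0, -5, 0, 0, 0]]' > mv.in && python3 steer.py mv.in 0.6 && echo '[[-2.25, 0.05, 0, 0, 0, 0], [-4.6, 0.15, 0, 0, 0, 0], [-7, 0.2, 0, 0, 0, 0], [-9.4, 0.25, 0, 0, 0, 0], [-11.8, 0.35, 0, 0, 0, 0], [-14.2, 0.4, 0, 0, 0, 0], [-16.6, 0.45, 0, 0, 0, 0], [-19, 0.55, 0, 0, 0, 0]]' > mv.in && python3 steer.py mv.in 0.55;  python3 -c "
from h import *
to(361,-251,150,1.47)
snap('top','g')
im=cv2.imread('pics/g.png')
a=im[165*4:285*4,120*4:190*4];b=im[165*4:285*4,305*4:385*4]
cv2.imwrite('pics/g.png',np.hstack([a,b]))
"
```

```text
time_s: 15.4
eef_pos: [399.6, 247.6, 228.3]
ee_rot: [0.0, 0.744, 0.668, 0.001]
force: [1.1, 0.4, -0.7]
grip_width: 0.387
grip_force: 51.4
time_s: 16.0
eef_pos: [399.2, 247.5, 329.1]
ee_rot: [-0.0, 0.744, 0.668, -0.0]
force: [-0.1, 0.0, 0.6]
grip_width: 0.601
grip_force: 0.0
time_s: 16.8
eef_pos: [368.6, -133.3, 328.2]
ee_rot: [0.001, 0.744, 0.668, 0.0]
force: [1.7, 0.2, 0.7]
grip_width: 0.55
grip_force: 0.0
t 16.8 F 2 w 0.55 d [-117.8    5.1   23.3] r [ 0.001  0.001 -0.007] len 120
```

View pics/g.png

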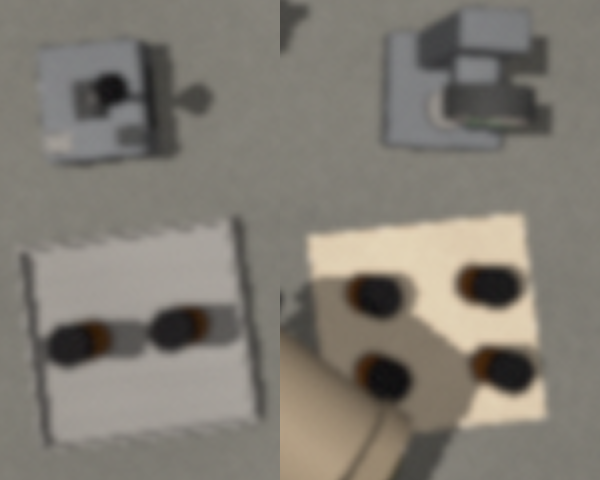

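The two finished vials stand in the tray and the samples haven't moved. I'll cross-check the sample positions in the scene camera, using cap positions from the first scene image: (147,378), (195,347) and (180,396).

The rows are not in the units I measure in: shifts go in units of 20 mm and turns go in units of 0.05 rad. I convert before sending: 20 mm is 1, 2 mm is 0.1.

```bash
python3 -c "
from h import *
print(px('scene',[(420.5,-244.4,85),(427.7,-328.9,85),(360.7,-251.2,85),(365.4,-339.7,85)])*800/512)"
echo '[[-2, 0.1, 0, 0, 0, 0], [-4, 0.2, 0, 0, 0, 0], [-5.9, 0.2, 0, 0, 0, 0], [-5.9, 0.2, 1, 0, 0, 0], [-5.9, 0.2, 1, 0, 0, 0]]' > mv.in && python3 steer.py mv.in;  python3 -c "
from h import *
to(361,-251,67,1.47)
snap('scene','i',(70,190,190,280),6)"
```

```text
[[221.24752746 360.40090083]
 [177.8879253  392.78643057]
 [192.02069439 346.68963302]
 [144.6873344  378.16563838]]
time_s: 17.35
eef_pos: [360.1, -249.4, 306.3]
ee_rot: [-0.002, 0.745, 0.667, 0.0]
force: [0.7, 0.3, -0.3]
grip_width: 0.555
grip_force: 0.0
t 17.4 F 1 w 0.55 d [-1.7  1.3 84.2] r [-0.003 -0.003 -0.009] len 84
```

View pics/i.png

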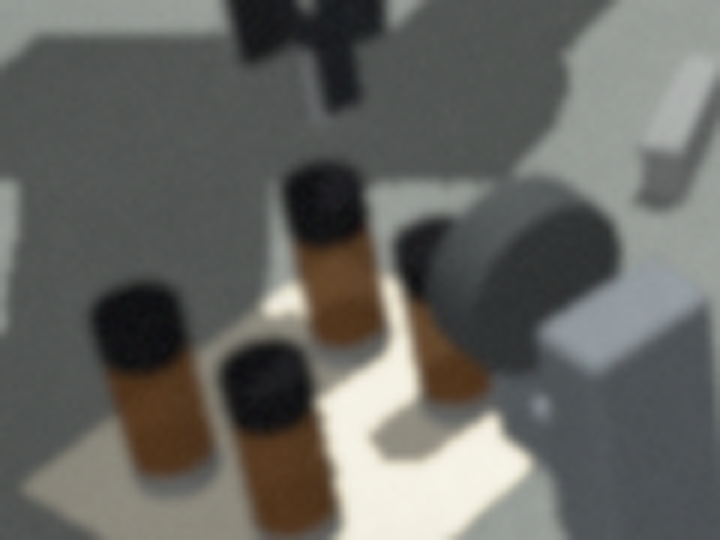

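Positions agree in both cameras, so I'll pick the first sample.

```bash
echo '[[-0.05, 0, 1.5, 0, 0, 0], [-0.05, 0, 2.75, 0, 0, 0], [-0.05, 0, 3.75, 0, 0, 0], [-0.05, 0, 4.2, 0, 0, 0], [-0.05, 0, 4.2, 0, 0, 0]]' > mv.in && python3 steer.py mv.in && echo '[[0, 0, 0, 0, 0, 0], [0, 0, 0, 0, 0, 0], [0, 0, 0, 0, 0, 0], [0, 0, 0, 0, 0, 0]]' > mv.in && python3 steer.py mv.in 0 50 && echo '[[0, 0, -1, 0, 0, 0], [0, 0, -3, 0, 0, 0], [0, 0, -5.5, 0, 0, 0], [0, 0, -7.5, 0, 0, 0], [0, 0, -7.5, 0, 0, 0]]' > mv.in && python3 steer.py mv.in; python3 -c "
from h import *
to(*sh(0,72),170,1.47);print(sh(0,72))"
```

```text
time_s: 17.9
eef_pos: [360.7, -249.7, 223.7]
ee_rot: [-0.0, 0.744, 0.668, 0.0]
force: [-0.5, -0.7, -0.5]
grip_width: 0.551
grip_force: 0.0
time_s: 18.3
eef_pos: [360.8, -250.3, 224.9]
ee_rot: [0.001, 0.744, 0.668, 0.0]
force: [1.1, 1.0, 7.3]
grip_width: 0.386
grip_force: 49.8
time_s: 18.8
eef_pos: [360.7, -250.3, 378.9]
ee_rot: [0.005, 0.744, 0.668, -0.0]
force: [0.2, 0.1, -2.5]
grip_width: 0.389
grip_force: 50.0
t 18.8 F 2 w 0.39 d [327.5 172.5  52.8] r [ 0.007  0.007 -0.007] len 374
[567.788006   56.3402999]
```

Scaled: 327 mm is 16.35, 294 mm is 14.7.

```bash
echo '[[2.1, 1.1, 0, 0, 0, 0], [4.2, 2.2, 0, 0, 0, 0], [6.3, 3.3, 0, 0, 0, 0], [8.4, 4.4, 0, 0, 0, 0], [10.5, 5.5, 0, 0, 0, 0], [12.6, 6.6, 0, 0, 0, 0], [14.7, 7.7, 0, 0, 0, 0], [16.35, 8.6, 0.5, 0, 0, 0]]' > mv.in && python3 steer.py mv.in && echo '[[0, 0, 1.5, 0, 0, 0], [0, 0, 3, 0, 0, 0], [0, 0, 3.3, 0, 0, 0], [0, 0, 3.3, 0, 0, 0], [0, 0, 3.3, 0, 0, 0]]' > mv.in && python3 steer.py mv.in; python3 -c "
from h import *
to(*sh(0,72),102,1.47)
snap('scene','j',(230,130,330,205),8)"
```

```text
time_s: 19.6
eef_pos: [567.6, 58.9, 364.0]
ee_rot: [0.001, 0.744, 0.668, 0.001]
force: [0.8, -0.7, -1.5]
grip_width: 0.388
grip_force: 50.0
time_s: 20.1
eef_pos: [567.0, 56.2, 299.1]
ee_rot: [0.001, 0.744, 0.668, 0.001]
force: [0.3, 0.6, -0.5]
grip_width: 0.384
grip_force: 50.2
t 20.1 F 1 w 0.38 d [ 0.2  0.7 42.1] r [ 0.002  0.    -0.008] len 42
```

View pics/j.png

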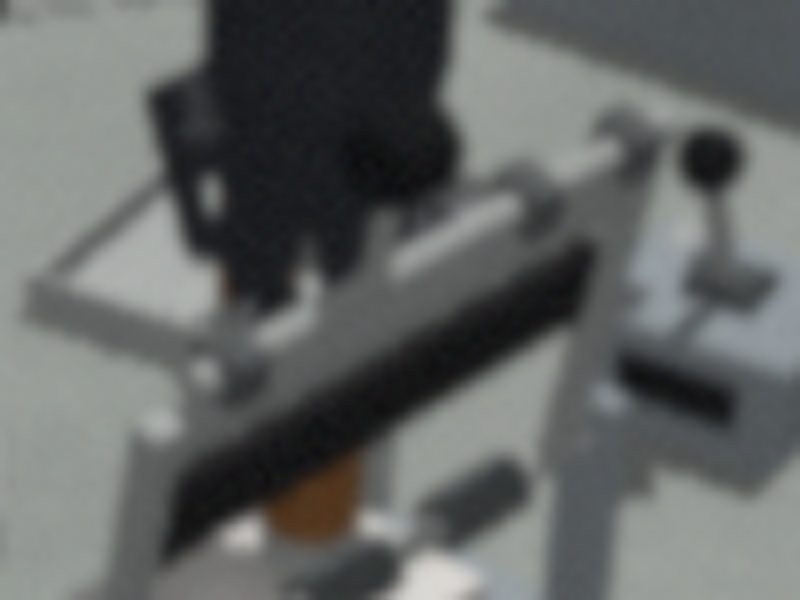

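The vial hangs over hole 3. I'll lower it gently and watch the force.

```bash
echo '[[0, 0.05, 0.15, 0, 0, 0], [0, 0.05, 0.3, 0, 0, 0], [0, 0.05, 0.45, 0, 0, 0], [0, 0.05, 0.6, 0, 0, 0], [0, 0.05, 0.6, 0, 0, 0]]' > mv.in && python3 steer.py mv.in
```

```text
time_s: 20.65
eef_pos: [568.6, 56.7, 291.3]
ee_rot: [0.003, 0.744, 0.668, 0.003]
force: [-6.0, 3.9, 35.9]
grip_width: 0.387
grip_force: 57.5
```

Scaled: -2 mm is -0.1.

```bash
echo '[[0, 0, -0.1, 0, 0, 0], [0, 0, -0.1, 0, 0, 0]]' > mv.in && python3 steer.py mv.in; python3 -c "
from h import *
s=ctrl.sense();F=s['force'];T=s['wrist_torque']*1000;print(F,T)
print('ry',(T[0]-222*F[1])/F[2],'rx',-(T[1]+222*F[0])/F[2], R.from_quat(s['ee_rot'],scalar_first=True).as_euler('xyz'))"
```

```text
time_s: 20.85
eef_pos: [568.5, 56.5, 291.7]
ee_rot: [0.003, 0.744, 0.668, 0.003]
force: [-2.2, 2.1, 22.8]
grip_width: 0.382
grip_force: 55.0
[-2.22457194  2.06443463 22.81992628] [348.92622497 621.14962446 -67.62420834]
ry -4.793103301494843 rx -5.578223744630702 [ 3.13386258e+00 -6.26981008e-04  1.46286286e+00]
```

Contact is on the rim. The moment suggests the support is on the -x,-y side, so I'll slide towards +x,+y under light pressure.

Scaled: 2 mm is 0.1, -1 mm is -0.05.

```bash
echo '[[0.025, 0.025, -0.05, 0, 0, 0], [0.05, 0.05, -0.05, 0, 0, 0], [0.075, 0.075, -0.05, 0, 0, 0], [0.1, 0.1, -0.05, 0, 0, 0]]' > mv.in && python3 steer.py mv.in;echo '[[0.025, 0.025, 0, 0, 0, 0], [0.05, 0.05, 0, 0, 0, 0], [0.05, 0.05, 0, 0, 0, 0]]' > mv.in && python3 steer.py mv.in
```

```text
time_s: 21.25
eef_pos: [570.1, 57.8, 291.5]
ee_rot: [0.001, 0.744, 0.668, 0.0]
force: [-7.0, -2.6, 19.4]
grip_width: 0.384
grip_force: 55.3
time_s: 21.55
eef_pos: [571.1, 58.6, 291.0]
ee_rot: [0.001, 0.744, 0.668, -0.0]
force: [-6.7, -2.8, 15.5]
grip_width: 0.385
grip_force: 54.5
```

```bash
python3 -c "
from h import *
a=[*sh(0,72)]
for P in ((567,56.2,77),(*sh(0,72),77),(*sh(10,72),77),(*sh(0,82),77),(*sh(0,72),35),(*sh(0,72),100)): print(px('scene',[P])[0])
"
echo '[[0, 0, -0.4, 0, 0, 0], [0, 0, -0.4, 0, 0, 0], [0, 0, -0.4, 0, 0, 0]]' > mv.in && python3 steer.py mv.in
python3 -c "
from h import *
snap('scene','l',(240,150,300,210),10)"
```

```text
[268.32385131 197.81508478]
[268.59606891 197.90211352]
[271.4213357  199.49149451]
[271.13705166 196.31776543]
[268.08719135 210.50886181]
[268.88401849 190.76494946]
time_s: 21.85
eef_pos: [571.0, 59.0, 296.6]
ee_rot: [0.0, 0.744, 0.668, 0.0]
force: [0.1, 0.7, -1.5]
grip_width: 0.386
grip_force: 51.9
```

View pics/l.png

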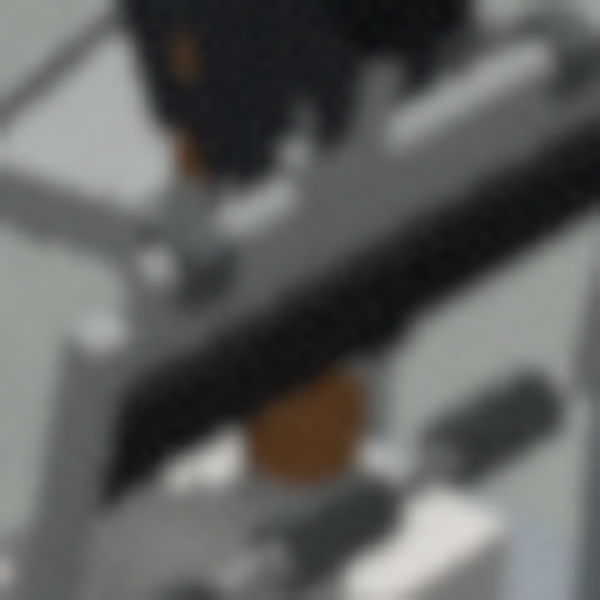

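Vial bottom centre is at column ~270.7, which matches the column where the seated finished vial stood (270.8). I'll press straight down again and read the contact point from the moment.

```bash
cat >> h.py <<'E'
def contact():
    s=ctrl.sense();F=s['force'];T=s['wrist_torque']*1000
    print('F',F.round(1),'T',T.round(0),'r',((-T[1]-222*F[0])/F[2]).round(1),((T[0]-222*F[1])/F[2]).round(1),'tcp',s['eef_pos'].round(1))
E
python3 -c "
from h import *
contact()"
echo '[[0, 0, 0.2, 0, 0, 0], [0, 0, 0.35, 0, 0, 0], [0, 0, 0.425, 0, 0, 0], [0, 0, 0.425, 0, 0, 0]]' > mv.in && python3 steer.py mv.in >/dev/null; python3 -c "
from h import *
contact()"
```

```text
F [-0.5  1.1 -1.3] T [100. -20. -44.] r -98.3 105.9 tcp [571.   59.  296.4]
F [ 1.2 -0.3 -1.9] T [  15. -308.   35.] r -26.3 -40.2 tcp [571.1  58.9 287.8]
```

There's no force at 287.8, below the rim height, so it's entering the hole. I'll continue down.

```bash
echo '[[0, 0, 0.25, 0, 0, 0], [0, 0, 0.5, 0, 0, 0], [0, 0, 0.75, 0, 0, 0], [0, 0, 1, 0, 0, 0], [0, 0, 1.25, 0, 0, 0], [0, 0, 1.45, 0, 0, 0], [0, 0, 1.45, 0, 0, 0]]' > mv.in && python3 steer.py mv.in; python3 -c "
from h import *
contact()"
```

```text
time_s: 23.0
eef_pos: [571.1, 58.9, 258.6]
ee_rot: [-0.0, 0.744, 0.668, -0.0]
force: [2.3, -0.6, -2.6]
grip_width: 0.385
grip_force: 51.6
F [ 2.3 -0.6 -2.6] T [ -76. -384.  -10.] r 52.7 -18.0 tcp [571.1  58.9 258.6]
```

```bash
sed -i 's/^O=.*/O=np.array([563.5,-12.9]);YAW=-0.10/' h.py; echo '[[0, 0, 0, 0, 0, 0], [0, 0, 0, 0, 0, 0], [0, 0, 0, 0, 0, 0], [0, 0, -1, 0, 0, 0], [0, 0, -3, 0, 0, 0], [0, 0, -4.5, 0, 0, 0], [0, 0, -4.5, 0, 0, 0]]' > mv.in && python3 steer.py mv.in 0.55;  python3 -c "
from h import *
to(420.5,-244.4,160,1.47)
snap('top','m',(190,145,390,295),4)"
```

```text
time_s: 23.7
eef_pos: [571.3, 59.0, 353.6]
ee_rot: [0.003, 0.744, 0.668, 0.003]
force: [0.8, -0.3, 0.4]
grip_width: 0.551
grip_force: 0.0
t 23.7 F 1 w 0.55 d [-317.9 -117.6   37.7] r [ 0.008 -0.    -0.007] len 341
```

View pics/m.png

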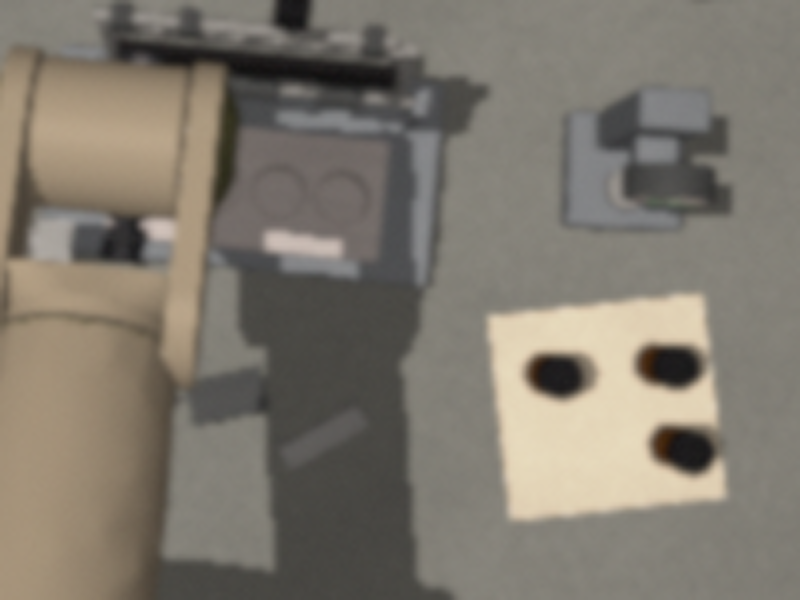

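Hole 3 is filled and three samples remain unmoved: caps at (560,376), (672,366) and (687,450). From here I'll find caps numerically.

```bash
cat >> h.py <<'E'
def caps():
    "dark cap blobs over the mat, world position at cap top height"
    g=ctrl.capture("top")[215:285,300:390].max(2)
    n,l,st,c=cv2.connectedComponentsWithStats((g<60).astype(np.uint8))
    for i in range(1,n):
        if 20<st[i,4]<400: print("cap area",st[i,4],"at",w("top",c[i][0]+300,c[i][1]+215,85)[:2].round(1))
E
echo '[[-2, -0.75, 0, 0, 0, 0], [-4.1, -1.5, 0, 0, 0, 0], [-6.2, -2.3, 0, 0, 0, 0], [-8.3, -3.05, 0, 0, 0, 0], [-10.4, -3.85, 0, 0, 0, 0], [-12.5, -4.6, 0, 0, 0, 0], [-14.6, -5.4, 0, 0, 0, 0], [-15.9, -5.9, 1, 0, 0, 0]]' > mv.in && python3 steer.py mv.in; python3 -c "
from h import *
caps()
to(420.5,-244.4,67,1.47)"
```

```text
time_s: 24.55
eef_pos: [418.2, -246.8, 329.7]
ee_rot: [0.001, 0.745, 0.667, -0.0]
force: [1.0, 0.3, -0.2]
grip_width: 0.553
grip_force: 0.0
cap area 60 at [ 352.5 -268.3]
t 24.6 F 5 w 0.55 d [  4.2   3.8 103.4] r [-0.004 -0.001 -0.011] len 104
```

```bash
echo '[[0, 0, 1, 0, 0, 0], [0, 0, 1, 0, 0, 0], [0, 0, 1, 0, 0, 0]]' > mv.in && python3 steer.py mv.in; python3 -c "
from h import *
to(420.5,-244.4,67,1.47)"
```

```text
time_s: 24.9
eef_pos: [419.5, -244.2, 308.8]
ee_rot: [-0.001, 0.744, 0.668, -0.0]
force: [-0.2, -1.0, 0.1]
grip_width: 0.553
grip_force: 0.0
t 24.9 F 1 w 0.55 d [-0.2  1.1 86.8] r [-0.001 -0.001 -0.007] len 87
```

Scaled: 86 mm is 4.3, 75 mm is 3.75.

```bash
echo '[[0, 0.05, 1.5, 0, 0, 0], [0, 0.05, 2.75, 0, 0, 0], [0, 0.05, 3.75, 0, 0, 0], [0, 0.05, 4.3, 0, 0, 0], [0, 0.05, 4.3, 0, 0, 0]]' > mv.in && python3 steer.py mv.in && echo '[[0, 0, 0, 0, 0, 0], [0, 0, 0, 0, 0, 0], [0, 0, 0, 0, 0, 0], [0, 0, 0, 0, 0, 0]]' > mv.in && python3 steer.py mv.in 0 50 && echo '[[0, 0, -1, 0, 0, 0], [0, 0, -3, 0, 0, 0], [0, 0, -5.5, 0, 0, 0], [0, 0, -7.5, 0, 0, 0], [0, 0, -7.5, 0, 0, 0]]' > mv.in && python3 steer.py mv.in; python3 -c "
from h import *
to(*sh(0,24),170,1.47);print(sh(0,24))"
```

```text
time_s: 25.4
eef_pos: [420.5, -244.3, 222.7]
ee_rot: [-0.001, 0.744, 0.668, -0.0]
force: [-0.1, 0.1, 0.4]
grip_width: 0.552
grip_force: 0.0
time_s: 25.8
eef_pos: [420.7, -244.8, 224.2]
ee_rot: [0.001, 0.744, 0.668, 0.0]
force: [0.6, 1.5, 5.1]
grip_width: 0.385
grip_force: 50.0
time_s: 26.3
eef_pos: [420.7, -244.7, 378.4]
ee_rot: [0.005, 0.744, 0.668, 0.0]
force: [-0.7, -0.5, -1.8]
grip_width: 0.386
grip_force: 50.1
t 26.3 F 2 w 0.39 d [270.2 116.4  52.6] r [ 0.008  0.006 -0.007] len 299
[565.896002    10.98009997]
```

```bash
echo '[[2, 0.85, 0, 0, 0, 0], [4, 1.7, 0, 0, 0, 0], [6, 2.6, 0, 0, 0, 0], [8, 3.45, 0, 0, 0, 0], [10, 4.3, 0, 0, 0, 0], [12, 5.15, 0, 0, 0, 0], [13.5, 5.8, 0.5, 0, 0, 0], [13.5, 5.8, 2, 0, 0, 0]]' > mv.in && python3 steer.py mv.in && echo '[[0, 0, 1, 0, 0, 0], [0, 0, 1.8, 0, 0, 0], [0, 0, 2, 0, 0, 0], [0, 0, 2, 0, 0, 0]]' > mv.in && python3 steer.py mv.in; python3 -c "
from h import *
to(*sh(0,24),102,1.47)"
```

```text
time_s: 27.1
eef_pos: [566.1, 14.5, 333.7]
ee_rot: [0.001, 0.743, 0.669, 0.002]
force: [0.5, -0.8, -3.0]
grip_width: 0.385
grip_force: 50.2
time_s: 27.5
eef_pos: [564.6, 11.3, 292.4]
ee_rot: [-0.001, 0.744, 0.668, -0.001]
force: [-0.5, 0.2, -1.3]
grip_width: 0.388
grip_force: 50.1
t 27.5 F 1 w 0.39 d [-0.2  1.3 35.4] r [-0.002 -0.    -0.007] len 35
```

Scaled: 6 mm is 0.3, 4 mm is 0.2.

```bash
echo '[[0, 0.025, 0.1, 0, 0, 0], [0, 0.05, 0.2, 0, 0, 0], [0, 0.05, 0.3, 0, 0, 0], [0, 0.05, 0.3, 0, 0, 0]]' > mv.in && python3 steer.py mv.in; python3 -c "
from h import *
contact()"
```

```text
time_s: 27.9
eef_pos: [565.8, 11.2, 286.9]
ee_rot: [-0.0, 0.744, 0.668, -0.0]
force: [1.1, 0.8, -2.2]
grip_width: 0.386
grip_force: 50.1
F [ 1.1  0.8 -2.2] T [66.  2. 16.] r 115.0 54.3 tcp [565.8  11.2 286.9]
```

It's in the hole. I'll continue down, release and rise.

```bash
echo '[[0, 0, 0.25, 0, 0, 0], [0, 0, 0.5, 0, 0, 0], [0, 0, 0.75, 0, 0, 0], [0, 0, 1, 0, 0, 0], [0, 0, 1.25, 0, 0, 0], [0, 0, 1.45, 0, 0, 0], [0, 0, 1.45, 0, 0, 0]]' > mv.in && python3 steer.py mv.in && python3 -c "
from h import *
contact()" && echo '[[0, 0, 0, 0, 0, 0], [0, 0, 0, 0, 0, 0], [0, 0, 0, 0, 0, 0], [0, 0, -1, 0, 0, 0], [0, 0, -3, 0, 0, 0], [0, 0, -5, 0, 0, 0], [0, 0, -5, 0, 0, 0]]' > mv.in && python3 steer.py mv.in 0.55;  python3 -c "
from h import *
caps()
to(365.4,-339.7,160,1.47)"
```

```text
time_s: 28.6
eef_pos: [565.8, 11.2, 257.7]
ee_rot: [-0.0, 0.744, 0.668, -0.0]
force: [0.7, 0.4, -1.2]
grip_width: 0.387
grip_force: 50.4
F [ 0.7  0.4 -1.2] T [-38.   5.  26.] r 122.9 106.0 tcp [565.8  11.2 257.7]
time_s: 29.3
eef_pos: [566.3, 11.3, 363.8]
ee_rot: [0.004, 0.744, 0.668, 0.003]
force: [0.6, 0.1, 0.1]
grip_width: 0.552
grip_force: 0.0
cap area 87 at [ 429.  -326.4]
cap area 88 at [ 367.3 -336.5]
t 29.4 F 1 w 0.56 d [-370.5 -161.9   45.1] r [ 0.005  0.    -0.007] len 407
```

Scaled: -336 mm is -16.8, -294 mm is -14.7.

```bash
echo '[[-2.1, -0.9, 0, 0, 0, 0], [-4.2, -1.85, 0, 0, 0, 0], [-6.3, -2.75, 0, 0, 0, 0], [-8.4, -3.7, 0, 0, 0, 0], [-10.5, -4.6, 0, 0, 0, 0], [-12.6, -5.5, 0, 0, 0, 0], [-14.7, -6.4, 0, 0, 0, 0], [-16.8, -7.35, 0, 0, 0, 0]]' > mv.in && python3 steer.py mv.in && echo '[[-1.7, -0.75, 1, 0, 0, 0], [-1.7, -0.75, 2.5, 0, 0, 0], [-1.7, -0.75, 2.5, 0, 0, 0], [-1.7, -0.75, 2.5, 0, 0, 0]]' > mv.in && python3 steer.py mv.in; python3 -c "
from h import *
to(365.7,-339,67,1.47)"
```

```text
time_s: 30.15
eef_pos: [382.2, -308.3, 357.3]
ee_rot: [-0.001, 0.744, 0.668, 0.0]
force: [0.4, -0.4, 1.3]
grip_width: 0.549
grip_force: 0.0
time_s: 30.55
eef_pos: [365.1, -338.9, 308.1]
ee_rot: [-0.001, 0.744, 0.668, 0.0]
force: [0.1, 0.8, 0.8]
grip_width: 0.55
grip_force: 0.0
t 30.6 F 1 w 0.55 d [-0.2  0.7 86.1] r [-0.001 -0.001 -0.007] len 86
```

Scaled: 86 mm is 4.3, 75 mm is 3.75.

```bash
echo '[[0, 0, 1.5, 0, 0, 0], [0, 0, 2.75, 0, 0, 0], [0, 0, 3.75, 0, 0, 0], [0, 0, 4.3, 0, 0, 0], [0, 0, 4.3, 0, 0, 0]]' > mv.in && python3 steer.py mv.in && echo '[[0, 0, 0, 0, 0, 0], [0, 0, 0, 0, 0, 0], [0, 0, 0, 0, 0, 0], [0, 0, 0, 0, 0, 0]]' > mv.in && python3 steer.py mv.in 0 50 && echo '[[0, 0, -1, 0, 0, 0], [0, 0, -3, 0, 0, 0], [0, 0, -5.5, 0, 0, 0], [0, 0, -7.5, 0, 0, 0], [0, 0, -7.5, 0, 0, 0]]' > mv.in && python3 steer.py mv.in; python3 -c "
from h import *
to(*sh(0,-24),170,1.47);print(sh(0,-24))"
```

```text
time_s: 31.05
eef_pos: [365.3, -338.8, 222.2]
ee_rot: [-0.0, 0.744, 0.668, 0.0]
force: [0.2, -0.4, -0.1]
grip_width: 0.551
grip_force: 0.0
time_s: 31.45
eef_pos: [365.2, -339.4, 223.4]
ee_rot: [0.001, 0.744, 0.668, -0.0]
force: [0.8, 0.7, 6.8]
grip_width: 0.387
grip_force: 49.9
time_s: 31.95
eef_pos: [365.1, -339.3, 377.7]
ee_rot: [0.005, 0.744, 0.668, -0.001]
force: [0.1, -0.5, -1.2]
grip_width: 0.384
grip_force: 49.9
t 31.9 F 1 w 0.38 d [322.3 161.9  51.2] r [ 0.007  0.008 -0.007] len 364
[561.103998   -36.78009997]
```

```bash
echo '[[2.1, 1.05, 0, 0, 0, 0], [4.2, 2.1, 0, 0, 0, 0], [6.3, 3.15, 0, 0, 0, 0], [8.4, 4.2, 0, 0, 0, 0], [10.5, 5.25, 0, 0, 0, 0], [12.6, 6.3, 0, 0, 0, 0], [14.7, 7.35, 0, 0, 0, 0], [16.1, 8.1, 0, 0, 0, 0]]' > mv.in && python3 steer.py mv.in && echo '[[0, 0, 2, 0, 0, 0], [0, 0, 3.5, 0, 0, 0], [0, 0, 3.95, 0, 0, 0], [0, 0, 3.95, 0, 0, 0], [0, 0, 3.95, 0, 0, 0]]' > mv.in && python3 steer.py mv.in; python3 -c "
from h import *
to(*sh(0,-24),102,1.47)"
```

```text
time_s: 32.75
eef_pos: [561.5, -33.8, 371.4]
ee_rot: [-0.001, 0.744, 0.669, -0.0]
force: [0.3, -1.2, -0.3]
grip_width: 0.385
grip_force: 49.9
time_s: 33.25
eef_pos: [560.8, -36.7, 293.6]
ee_rot: [0.0, 0.744, 0.668, 0.0]
force: [-0.7, -0.2, -1.2]
grip_width: 0.387
grip_force: 49.9
t 33.2 F 1 w 0.39 d [-0.   0.3 36.6] r [ 0.001  0.    -0.007] len 37
```

```bash
echo '[[0, 0, 0.1, 0, 0, 0], [0, 0, 0.2, 0, 0, 0], [0, 0, 0.35, 0, 0, 0], [0, 0, 0.35, 0, 0, 0]]' > mv.in && python3 steer.py mv.in; python3 -c "
from h import *
contact()"
```

```text
time_s: 33.65
eef_pos: [560.6, -36.5, 285.8]
ee_rot: [-0.0, 0.744, 0.668, -0.0]
force: [0.2, 0.0, -0.3]
grip_width: 0.388
grip_force: 49.9
F [ 0.2  0.  -0.3] T [ 21.  58. -30.] r 324.1 -48.9 tcp [560.6 -36.5 285.8]
```

Scaled: 28 mm is 1.4, 25 mm is 1.25.

```bash
echo '[[0, 0, 0.25, 0, 0, 0], [0, 0, 0.5, 0, 0, 0], [0, 0, 0.75, 0, 0, 0], [0, 0, 1, 0, 0, 0], [0, 0, 1.25, 0, 0, 0], [0, 0, 1.4, 0, 0, 0], [0, 0, 1.4, 0, 0, 0]]' > mv.in && python3 steer.py mv.in && python3 -c "
from h import *
contact()" && echo '[[0, 0, 0, 0, 0, 0], [0, 0, 0, 0, 0, 0], [0, 0, 0, 0, 0, 0], [0, 0, -1, 0, 0, 0], [0, 0, -3, 0, 0, 0], [0, 0, -5, 0, 0, 0], [0, 0, -5, 0, 0, 0]]' > mv.in && python3 steer.py mv.in 0.55;  python3 -c "
from h import *
caps()
to(427.5,-328.5,160,1.47)"
```

```text
time_s: 34.35
eef_pos: [560.6, -36.5, 257.7]
ee_rot: [-0.0, 0.744, 0.668, -0.0]
force: [0.9, -0.9, -0.3]
grip_width: 0.385
grip_force: 49.9
F [ 0.9 -0.9 -0.3] T [ 42.  56. -29.] r 760.4 -702.9 tcp [560.6 -36.5 257.7]
time_s: 35.05
eef_pos: [561.2, -36.5, 363.8]
ee_rot: [0.004, 0.744, 0.668, 0.003]
force: [-0.5, 0.5, -0.3]
grip_width: 0.549
grip_force: 0.0
cap area 86 at [ 428.8 -326.4]
t 35.1 F 2 w 0.55 d [-304.7 -101.3   45.5] r [ 0.005  0.001 -0.007] len 324
```

Last sample is unmoved, so I'll go and fetch it.

Scaled: -304 mm is -15.2, -294 mm is -14.7.

```bash
echo '[[-2.1, -0.7, 0, 0, 0, 0], [-4.2, -1.4, 0, 0, 0, 0], [-6.3, -2.1, 0, 0, 0, 0], [-8.4, -2.8, 0, 0, 0, 0], [-10.5, -3.5, 0, 0, 0, 0], [-12.6, -4.2, 0, 0, 0, 0], [-14.7, -4.9, 0, 0, 0, 0], [-15.2, -5.05, 1.5, 0, 0, 0]]' > mv.in && python3 steer.py mv.in && echo '[[0, 0, 1, 0, 0, 0], [0, 0, 1, 0, 0, 0], [0, 0, 1, 0, 0, 0]]' > mv.in && python3 steer.py mv.in; python3 -c "
from h import *
to(427.7,-328.5,67,1.47)"
```

```text
time_s: 35.9
eef_pos: [426.0, -331.5, 329.7]
ee_rot: [0.003, 0.745, 0.667, -0.0]
force: [1.7, 0.5, -1.1]
grip_width: 0.55
grip_force: 0.0
time_s: 36.2
eef_pos: [427.6, -327.7, 308.2]
ee_rot: [-0.0, 0.744, 0.668, 0.0]
force: [-1.4, -0.7, -0.2]
grip_width: 0.551
grip_force: 0.0
t 36.2 F 2 w 0.55 d [-0.9  0.2 86.2] r [-0.001 -0.001 -0.007] len 86
```

Scaled: 86 mm is 4.3, 75 mm is 3.75.

```bash
echo '[[-0.05, 0, 1.5, 0, 0, 0], [-0.05, 0, 2.75, 0, 0, 0], [-0.05, 0, 3.75, 0, 0, 0], [-0.05, 0, 4.3, 0, 0, 0], [-0.05, 0, 4.3, 0, 0, 0]]' > mv.in && python3 steer.py mv.in && echo '[[0, 0, 0, 0, 0, 0], [0, 0, 0, 0, 0, 0], [0, 0, 0, 0, 0, 0], [0, 0, 0, 0, 0, 0]]' > mv.in && python3 steer.py mv.in 0 50 && echo '[[0, 0, -1, 0, 0, 0], [0, 0, -3, 0, 0, 0], [0, 0, -5.5, 0, 0, 0], [0, 0, -7.5, 0, 0, 0], [0, 0, -7.5, 0, 0, 0]]' > mv.in && python3 steer.py mv.in; python3 -c "
from h import *
to(*sh(0,-72),170,1.47);print(sh(0,-72))"
```

```text
time_s: 36.7
eef_pos: [427.6, -328.6, 221.9]
ee_rot: [-0.0, 0.744, 0.668, 0.0]
force: [1.0, -0.3, 0.5]
grip_width: 0.553
grip_force: 0.0
time_s: 37.1
eef_pos: [427.7, -329.0, 223.4]
ee_rot: [0.001, 0.744, 0.668, 0.0]
force: [1.1, 1.1, 6.5]
grip_width: 0.382
grip_force: 50.0
time_s: 37.6
eef_pos: [427.6, -329.0, 377.8]
ee_rot: [0.005, 0.744, 0.668, -0.0]
force: [-0.1, -1.7, -1.1]
grip_width: 0.39
grip_force: 50.0
t 37.6 F 2 w 0.39 d [257.2 101.3  51.7] r [ 0.007  0.007 -0.007] len 281
[556.311994  -84.5402999]
```

```bash
echo '[[2.1, 0.8, 0, 0, 0, 0], [4.2, 1.65, 0, 0, 0, 0], [6.3, 2.45, 0, 0, 0, 0], [8.4, 3.3, 0, 0, 0, 0], [10.5, 4.1, 0, 0, 0, 0], [12.35, 4.85, 0, 0, 0, 0], [12.85, 5.05, 1.5, 0, 0, 0], [12.85, 5.05, 3, 0, 0, 0]]' > mv.in && python3 steer.py mv.in && echo '[[0, 0, 0.75, 0, 0, 0], [0, 0, 0.95, 0, 0, 0], [0, 0, 0.95, 0, 0, 0], [0, 0, 0.95, 0, 0, 0]]' > mv.in && python3 steer.py mv.in; python3 -c "
from h import *
to(*sh(0,-72),102,1.47)"
```

```text
time_s: 38.4
eef_pos: [555.9, -82.2, 310.9]
ee_rot: [0.0, 0.743, 0.669, 0.0]
force: [-0.0, -0.5, -1.5]
grip_width: 0.387
grip_force: 50.1
time_s: 38.8
eef_pos: [555.6, -84.4, 294.0]
ee_rot: [0.001, 0.744, 0.668, 0.0]
force: [-0.3, 0.1, -2.1]
grip_width: 0.387
grip_force: 50.1
t 38.8 F 2 w 0.39 d [-0.1  0.7 37. ] r [ 0.001  0.    -0.007] len 37
```

Scaled: 7 mm is 0.35, 4 mm is 0.2.

```bash
echo '[[0, 0.025, 0.1, 0, 0, 0], [0, 0.025, 0.2, 0, 0, 0], [0, 0.025, 0.35, 0, 0, 0], [0, 0.025, 0.35, 0, 0, 0]]' > mv.in && python3 steer.py mv.in; python3 -c "
from h import *
contact()"
```

```text
time_s: 39.2
eef_pos: [555.9, -84.3, 285.8]
ee_rot: [-0.0, 0.744, 0.668, -0.0]
force: [1.0, 0.4, -1.5]
grip_width: 0.386
grip_force: 50.1
F [ 1.   0.4 -1.5] T [ -3. -12. -35.] r 133.4 56.7 tcp [555.9 -84.3 285.8]
```

The vial is in. I'll seat it, release, rise high and check the caps by code.

Scaled: 20 mm is 1, 10 mm is 0.5.

```bash
echo '[[0, 0, 0.25, 0, 0, 0], [0, 0, 0.5, 0, 0, 0], [0, 0, 0.75, 0, 0, 0], [0, 0, 1, 0, 0, 0], [0, 0, 1.25, 0, 0, 0], [0, 0, 1.4, 0, 0, 0], [0, 0, 1.4, 0, 0, 0]]' > mv.in && python3 steer.py mv.in && python3 -c "
from h import *
contact()" && echo '[[0, 0, 0, 0, 0, 0], [0, 0, 0, 0, 0, 0], [0, 0, 0, 0, 0, 0], [0, 0, -1.5, 0, 0, 0], [0, 0, -4, 0, 0, 0], [0, 0, -6.5, 0, 0, 0], [0, -1.5, -9, 0, 0, 0], [0, -3.5, -11, 0, 0, 0]]' > mv.in && python3 steer.py mv.in 0.6 && echo '[[-2, -3, -1.5, 0, 0, 3], [-4, -6, -1.75, 0, 0, 6], [-6, -8, -1.75, 0, 0, 9], [-6, -8, -1.75, 0, 0, 12], [-6, -8, -1.75, 0, 0, 15], [-6, -8, -1.75, 0, 0, 18], [-6, -8, -1.75, 0, 0, 21], [-6, -8, -1.75, 0, 0, 24]]' > mv.in && python3 steer.py mv.in; python3 -c "
from h import *
im=ctrl.capture('top')
g=im.max(2)
n,l,st,c=cv2.connectedComponentsWithStats((g<60).astype(np.uint8))
for i in range(1,n):
    if 30<st[i,4]<500 and 110<c[i][0]<385 and 150<c[i][1]<290: print(st[i,:5],'at z120',w('top',*c[i],120)[:2].round(1))
for y in(72,24,-24,-72): print(sh(0,y))
to(660,-44,362,-0.10)"
```

```text
time_s: 39.9
eef_pos: [556.0, -84.2, 257.7]
ee_rot: [-0.0, 0.744, 0.668, -0.0]
force: [0.2, -0.5, -1.3]
grip_width: 0.386
grip_force: 50.1
F [ 0.2 -0.5 -1.3] T [-6. -7. 39.] r 27.1 -77.3 tcp [556.  -84.2 257.7]
time_s: 40.7
eef_pos: [495.7, -77.7, 469.8]
ee_rot: [0.001, 0.744, 0.668, 0.001]
force: [0.1, -0.2, 0.6]
grip_width: 0.596
grip_force: 0.0
time_s: 41.5
eef_pos: [324.1, -179.8, 502.8]
ee_rot: [0.0, 0.992, 0.128, 0.0]
force: [-0.2, -0.0, -1.7]
grip_width: 0.606
grip_force: 0.0
[219 155  71  14 463] at z120 [647.3 -23.5]
[156 178   4  25  62] at z120 [567.2 258.5]
[143 184   9   9  55] at z120 [573.  288.8]
[223 185  10  10  77] at z120 [566.6  55.6]
[238 186  10  10  80] at z120 [562.7  11.3]
[255 188  10  10  80] at z120 [557.2 -37.6]
[271 189  11  10  82] at z120 [553.1 -84.1]
[157 242  14  10 102] at z120 [402.4 238. ]
[132 246  15  10 111] at z120 [391.6 310.2]
[308 267  24  17  70] at z120 [ 323.  -205.4]
[346 276  11  11  57] at z120 [ 305.6 -299.4]
[570.688006   58.7402999]
[565.896002    10.98009997]
[561.103998   -36.78009997]
[556.311994  -84.5402999]
t 41.5 F 0 w 0.60 d [358.9 -48.9 -14.1] r [ 0.001 -0.     0.349] len 363
```

All four seated caps line up in a row and both finished vials stand in the tray. On to the knob.

Scaled: 359 mm is 17.95, 315 mm is 15.75, 0.349 rad is 6.98.

```bash
echo '[[2.25, -0.3, -0.25, 0, 0, 2.4], [4.5, -0.6, -0.5, 0, 0, 4.8], [6.75, -0.9, -0.7, 0, 0, 6.98], [9, -1.25, -0.7, 0, 0, 6.98], [11.25, -1.55, -0.7, 0, 0, 6.98], [13.5, -1.85, -0.7, 0, 0, 6.98], [15.75, -2.15, -0.7, 0, 0, 6.98], [17.95, -2.45, -0.7, 0, 0, 6.98]]' > mv.in && python3 steer.py mv.in && echo '[[0, 0, 0, 0, 0, 0], [0, 0, 0, 0, 0, 0], [0, 0, 0, 0, 0, 0]]' > mv.in && python3 steer.py mv.in; python3 -c "
from h import *
to(660,-44,302,-0.10)"
```

```text
time_s: 42.35
eef_pos: [659.7, -38.1, 516.6]
ee_rot: [0.0, 0.999, -0.041, 0.0]
force: [0.5, -0.7, -0.4]
grip_width: 0.598
grip_force: 0.0
time_s: 42.65
eef_pos: [657.5, -39.5, 517.4]
ee_rot: [0.0, 0.999, -0.043, 0.0]
force: [-0.9, 0.6, 0.3]
grip_width: 0.601
grip_force: 0.0
t 42.6 F 1 w 0.60 d [ 2.8  4.2 60.4] r [ 0.    -0.001  0.015] len 61
```

Scaled: 60 mm is 3, 4 mm is 0.2, 0.015 rad is 0.3.

```bash
echo '[[0.15, 0.2, 1, 0, 0, 0.3], [0.15, 0.2, 2, 0, 0, 0.3], [0.15, 0.2, 3, 0, 0, 0.3], [0.15, 0.2, 3, 0, 0, 0.3]]' > mv.in && python3 steer.py mv.in && echo '[[0, 0, 0, 0, 0, 0], [0, 0, 0, 0, 0, 0], [0, 0, 0, 0, 0, 0], [0, 0, 0, 0, 0, 0], [0, 0, 0, 0, 0, 0]]' > mv.in && python3 steer.py mv.in 0 80; python3 -c "
from h import *
contact()"
```

```text
time_s: 43.05
eef_pos: [659.9, -44.1, 455.3]
ee_rot: [-0.0, 0.999, -0.051, -0.002]
force: [0.7, 0.0, 0.4]
grip_width: 0.598
grip_force: 0.0
time_s: 43.55
eef_pos: [660.6, -43.4, 459.0]
ee_rot: [0.0, 0.999, -0.051, 0.002]
force: [-2.8, 0.8, 7.9]
grip_width: 0.268
grip_force: 79.3
F [-2.8  0.8  7.9] T [ 198.  378. -175.] r 29.4 1.5 tcp [660.6 -43.4 459. ]
```

Scaled: -190 mm is -9.5, -175 mm is -8.75.

```bash
echo '[[-1.7, 0, -0.15, 0, 0, 0], [-3.35, 0, 0.05, 0, 0, 0], [-5, 0, 0.6, 0, 0, 0], [-6.45, 0, 1.45, 0, 0, 0], [-7.75, 0, 2.55, 0, 0, 0], [-8.75, 0, 3.9, 0, 0, 0], [-9.5, 0, 5.45, 0, 0, 0], [-9.5, 0, 5.45, 0, 0, 0]]' > mv.in && python3 steer.py mv.in && echo '[[-0.25, 0, 0.8, 0, 0, 0], [-0.4, 0, 1.65, 0, 0, 0], [-0.5, 0, 2.3, 0, 0, 0], [-0.5, 0, 2.8, 0, 0, 0], [-0.5, 0, 3, 0, 0, 0], [-0.5, 0, 3.1, 0, 0, 0], [-0.5, 0, 3.1, 0, 0, 0]]' > mv.in && python3 steer.py mv.in; python3 -c "
from h import *
contact(); print(sh(-100,-20))"
```

```text
time_s: 44.35
eef_pos: [471.0, -23.8, 347.3]
ee_rot: [-0.0, 0.999, -0.051, 0.001]
force: [-3.5, 5.5, 11.2]
grip_width: 0.266
grip_force: 101.0
time_s: 45.05
eef_pos: [462.6, -22.9, 287.3]
ee_rot: [-0.0, 0.999, -0.05, 0.002]
force: [-3.6, 7.1, 11.4]
grip_width: 0.265
grip_force: 106.7
F [-3.6  7.1 11.4] T [1012. -336.  159.] r 100.3 -50.0 tcp [462.6 -22.9 287.3]
[462.00291514 -22.81674164]
```

The gate is down to about -0.015. Now I'll slide the bolt home while holding it down.

Scaled: -33 mm is -1.65, -29 mm is -1.45.

```bash
echo '[[0, -0.25, 0.05, 0, 0, 0], [0, -0.55, 0.05, 0, 0, 0], [0, -0.85, 0.05, 0, 0, 0], [0, -1.15, 0.05, 0, 0, 0], [0, -1.45, 0.05, 0, 0, 0], [0, -1.65, 0.05, 0, 0, 0], [0, -1.7, 0.05, 0, 0, 0], [0, -1.7, 0.05, 0, 0, 0]]' > mv.in && python3 steer.py mv.in; python3 -c "
from h import *
contact(); print(sh(-100,12))"
```

```text
time_s: 45.85
eef_pos: [466.1, 9.9, 286.5]
ee_rot: [0.001, 0.999, -0.051, 0.002]
force: [-4.5, -5.9, 8.9]
grip_width: 0.267
grip_force: 106.4
F [-4.5 -5.9  8.9] T [-788.  139. -447.] r 96.2 57.3 tcp [466.1   9.9 286.5]
[465.19758447   9.02339165]
```

```bash
echo '[[0, -0.05, 0, 0, 0, 0], [0, -0.1, 0, 0, 0, 0], [0, -0.1, 0, 0, 0, 0]]' > mv.in && python3 steer.py mv.in; echo '[[0, 0.05, -0.1, 0, 0, 0], [0, 0.05, -0.2, 0, 0, 0], [0, 0.05, -0.3, 0, 0, 0], [0, 0.05, -0.375, 0, 0, 0], [0, 0.05, -0.375, 0, 0, 0]]' > mv.in && python3 steer.py mv.in; python3 -c "
from h import *
contact()"
```

```text
time_s: 46.15
eef_pos: [466.2, 10.8, 286.4]
ee_rot: [0.002, 0.999, -0.051, 0.002]
force: [-7.3, -17.5, 10.3]
grip_width: 0.269
grip_force: 106.3
time_s: 46.65
eef_pos: [466.3, 10.1, 289.6]
ee_rot: [0.001, 0.999, -0.051, 0.001]
force: [21.0, -12.0, -43.4]
grip_width: 0.266
grip_force: 99.3
F [ 21.  -12.  -43.4] T [-2271. -2526.  -522.] r 49.3 -9.0 tcp [466.3  10.1 289.6]
```

The keeper holds the gate (43 N against lifting). I'll unload, release, rise, and head for the lever while checking where the knob stands.

Scaled: 4 mm is 0.2, 2 mm is 0.1.

```bash
echo '[[0, 0, 0.1, 0, 0, 0], [0, 0, 0.2, 0, 0, 0], [0, 0, 0.2, 0, 0, 0]]' > mv.in && python3 steer.py mv.in && echo '[[0, 0, 0, 0, 0, 0], [0, 0, 0, 0, 0, 0], [0, 0, 0, 0, 0, 0], [0, 0, -1.5, 0, 0, 0], [0, 0, -3.5, 0, 0, 0], [-2, 0, -5.5, 0, 0, 0], [-4, 0, -5.5, 0, 0, 0], [-6, 0, -5.5, 0, 0, 0]]' > mv.in && python3 steer.py mv.in 0.6; python3 -c "
from h import *
im=ctrl.capture('top').max(2)
n,l,st,c=cv2.connectedComponentsWithStats((im<60).astype(np.uint8))
for i in range(1,n):
    if 15<st[i,4]<900 and 110<c[i][0]<385 and 150<c[i][1]<290: print(st[i,:5],c[i].round(1))
print('old knob px 244.2 225')
im2=ctrl.capture('scene').max(2); n,l,st,c=cv2.connectedComponentsWithStats((im2<60).astype(np.uint8))
for i in range(1,n):
    if 15<st[i,4]<900 and 200<c[i][0]<335 and 135<c[i][1]<240: print('S',st[i,:5],c[i].round(1))
"
```

```text
time_s: 46.95
eef_pos: [466.3, 10.2, 288.1]
ee_rot: [0.001, 0.999, -0.051, 0.001]
force: [3.8, -10.9, -11.9]
grip_width: 0.269
grip_force: 103.4
time_s: 47.75
eef_pos: [344.5, 24.1, 399.1]
ee_rot: [0.0, 0.999, -0.05, 0.001]
force: [-0.1, 0.1, 0.2]
grip_width: 0.602
grip_force: 0.0
[156 177   4  26  64] [157.3 189.4]
[143 184   9   9  55] [146.9 187.4]
[219 184  65  15 583] [251.  190.8]
[366 188   3   7  16] [366.9 191.4]
[240 221   8   8  48] [243.3 224.9]
[157 242  15  10 103] [164.  246.6]
[132 246  15  10 111] [138.9 250.4]
old knob px 244.2 225
S [270 135   8   9  64] [273.6 138.8]
S [258 145  10   9  79] [262.3 148.9]
S [315 147   7   7  36] [318.3 149.6]
S [222 168  10   9  62] [226.3 171.6]
S [224 175  57  38 828] [253.2 194.1]
S [307 174  15  10  78] [314.3 178.4]
S [224 214   6   5  16] [226.2 216.4]
```

The knob is back at its starting pixels (243,225), so the gate is down and bolted. Now the lever: I'll straddle the ball with open fingers.

```bash
python3 -c "
from h import *
to(577,288,190,-0.1)"
```

```text
t 47.9 F 1 w 0.60 d [ 206.4 -285.6   53.6] r [ 0.    -0.001 -0.001] len 356
```

The rows are not in the units I measure in: shifts go in units of 20 mm and turns go in units of 0.05 rad. I convert before sending: -286 mm is -14.3, -255 mm is -12.75.

```bash
echo '[[1.3, -1.8, 0, 0, 0, 0], [2.6, -3.6, 0, 0, 0, 0], [4, -5.5, 0, 0, 0, 0], [5.3, -7.35, 0, 0, 0, 0], [6.6, -9.15, 0, 0, 0, 0], [7.9, -10.95, 0, 0, 0, 0], [9.2, -12.75, 0.75, 0, 0, 0], [10.3, -14.3, 1.5, 0, 0, 0]]' > mv.in && python3 steer.py mv.in && echo '[[0, 0, 1.15, 0, 0, 0], [0, 0, 1.15, 0, 0, 0], [0, 0, 1.15, 0, 0, 0]]' > mv.in && python3 steer.py mv.in; python3 -c "
from h import *
to(577,288,128,-0.1)"
```

```text
time_s: 48.65
eef_pos: [581.2, 289.4, 367.4]
ee_rot: [-0.0, 0.999, -0.05, 0.001]
force: [-0.3, -0.6, -0.5]
grip_width: 0.6
grip_force: 0.0
time_s: 48.95
eef_pos: [580.1, 287.3, 345.5]
ee_rot: [0.0, 0.999, -0.051, -0.0]
force: [-0.7, 0.4, 1.5]
grip_width: 0.6
grip_force: 0.0
t 49.0 F 2 w 0.60 d [-3.1 -0.4 62.5] r [ 0.     0.    -0.001] len 63
```

```bash
echo '[[-0.15, 0, 1, 0, 0, 0], [-0.15, 0, 2, 0, 0, 0], [-0.15, 0, 3, 0, 0, 0], [-0.15, 0, 3.1, 0, 0, 0], [-0.15, 0, 3.1, 0, 0, 0]]' > mv.in && python3 steer.py mv.in && echo '[[-0.1, -0.5, 0, 0, 0, 0], [-0.15, -1, 0, 0, 0, 0], [-0.25, -1.5, 0, 0, 0, 0], [-0.3, -1.9, 0, 0, 0, 0], [-0.4, -2.3, 0, 0, 0, 0], [-0.45, -2.7, 0, 0, 0, 0], [-0.5, -3.1, 0, 0, 0, 0], [-0.55, -3.4, 0, 0, 0, 0]]' > mv.in && python3 steer.py mv.in ; python3 -c "
from h import *
contact()"
```

```text
time_s: 49.45
eef_pos: [577.2, 287.4, 284.6]
ee_rot: [-0.0, 0.999, -0.051, 0.001]
force: [0.3, 0.5, 0.4]
grip_width: 0.599
grip_force: 0.0
time_s: 50.25
eef_pos: [572.8, 357.2, 282.7]
ee_rot: [0.0, 0.999, -0.05, -0.0]
force: [-0.4, -2.1, -0.8]
grip_width: 0.601
grip_force: 0.5
F [-0.4 -2.1 -0.8] T [-130.   49.   59.] r -51.9 -422.7 tcp [572.8 357.2 282.7]
```

```bash
for i in 1; do echo '[[-0.025, -0.15, 0, 0, 0, 0], [-0.05, -0.3, 0, 0, 0, 0], [-0.075, -0.45, 0, 0, 0, 0], [-0.075, -0.45, 0, 0, 0, 0]]' > mv.in && python3 steer.py mv.in; done; echo '[[-0.025, -0.1, 0, 0, 0, 0], [-0.025, -0.2, 0, 0, 0, 0], [-0.025, -0.2, 0, 0, 0, 0]]' > mv.in && python3 steer.py mv.in
```

```text
time_s: 50.65
eef_pos: [572.4, 365.7, 283.0]
ee_rot: [-0.0, 0.999, -0.051, 0.0]
force: [0.2, 0.3, 0.2]
grip_width: 0.606
grip_force: 0.0
time_s: 50.95
eef_pos: [572.3, 369.7, 283.0]
ee_rot: [0.0, 0.999, -0.051, -0.0]
force: [-0.2, -0.2, -0.3]
grip_width: 0.597
grip_force: 0.3
```

```bash
echo '[[-0.025, -0.1, 0, 0, 0, 0], [-0.025, -0.2, 0, 0, 0, 0], [-0.025, -0.2, 0, 0, 0, 0]]' > mv.in && python3 steer.py mv.in;  echo '[[-0.025, -0.1, 0, 0, 0, 0], [-0.025, -0.2, 0, 0, 0, 0], [-0.025, -0.2, 0, 0, 0, 0]]' > mv.in && python3 steer.py mv.in ; python3 -c "
from h import *
im2=ctrl.capture('scene').max(2); n,l,st,c=cv2.connectedComponentsWithStats((im2<60).astype(np.uint8))
for i in range(1,n):
    if 15<st[i,4]<4000 and 280<c[i][0]<400 and 100<c[i][1]<200: print('S',st[i,:5],c[i].round(1))
print(px('scene',[(571,361,120),(575.8,286.3,124)]))"
```

```text
time_s: 51.25
eef_pos: [572.7, 371.7, 282.7]
ee_rot: [0.003, 0.999, -0.051, -0.001]
force: [-2.7, -16.2, 2.9]
grip_width: 0.602
grip_force: 8.2
time_s: 51.55
eef_pos: [573.2, 373.4, 282.4]
ee_rot: [0.007, 0.999, -0.052, -0.002]
force: [-3.6, -32.3, 5.3]
grip_width: 0.596
grip_force: 16.5
S [ 319   88   33   56 1037] [334.8 113.7]
S [316 162  10   6  38] [320.7 164.9]
S [307 174  15   9  79] [314.1 178.2]
[[329.76796226 140.69323311]
 [318.43739777 149.56416219]]
```

The lever is at its stop. I'll back off, rise clear and verify.

Scaled: -130 mm is -6.5, -120 mm is -6.

```bash
echo '[[0, 0.3, 0, 0, 0, 0], [0, 0.65, 0, 0, 0, 0], [0, 0.65, -1, 0, 0, 0], [0, 0.65, -3, 0, 0, 0], [0, 0.65, -5.5, 0, 0, 0], [-2, 0.65, -6.5, 0, 0, 0], [-4, 0.65, -6.5, 0, 0, 0], [-6, 0.65, -6.5, 0, 0, 0]]' > mv.in && python3 steer.py mv.in && echo '[[-2.25, 0, 0, 0, 0, 0], [-4, 0, 0, 0, 0, 0], [-4, 0, 0, 0, 0, 0], [-4, 0, 0, 0, 0, 0]]' > mv.in && python3 steer.py mv.in; python3 -c "
from h import *
S={}
for k,b in(('top',(110,150,385,300)),('scene',(200,100,350,240))):
    im=ctrl.capture(k).max(2); n,l,st,c=cv2.connectedComponentsWithStats((im<60).astype(np.uint8))
    for i in range(1,n):
        if 15<st[i,4]<1500 and b[0]<c[i][0]<b[2] and b[1]<c[i][1]<b[3]: print(k,st[i,:5],c[i].round(1))
print(px('top',[(572,362,120)]),px('scene',[(572,362,120)]))"
```

```text
time_s: 52.4
eef_pos: [449.6, 376.9, 413.8]
ee_rot: [-0.001, 0.999, -0.051, 0.001]
force: [-0.5, 0.4, -1.2]
grip_width: 0.6
grip_force: 0.0
time_s: 52.8
eef_pos: [371.3, 385.1, 413.6]
ee_rot: [-0.001, 0.999, -0.05, 0.001]
force: [-0.2, -0.2, 0.6]
grip_width: 0.599
grip_force: 0.0
top [156 177   4  26  59] [157.3 189.4]
top [219 184  65  15 578] [251.1 190.8]
top [120 186   9   7  45] [123.5 189.1]
top [240 221   7   8  46] [243.2 225. ]
top [157 242  14  11 118] [163.6 247. ]
top [132 246  15  11 120] [139.  250.7]
scene [204 127  26   8 145] [216.1 130.5]
scene [270 135   8   9  64] [273.6 138.8]
scene [325 137   8   8  54] [328.5 140.6]
scene [257 144  11  10  83] [262.3 148.7]
scene [221 168  11  10  81] [225.7 172.2]
scene [224 175  57  38 846] [253.3 193.9]
scene [307 174  15  10  83] [314.1 178.2]
scene [224 214   6   5  17] [226.2 216.5]
[[121.69324474 187.84714398]] [[330.22131105 140.67257064]]
```

```bash
python3 -c "
from h import *
tri((123.5,189.1),(328.5,140.6))
print(ctrl.finish_job())"
```

```text
tri [568.6 356.5 121.3] miss [np.float64(0.4), np.float64(0.4)]
the job is handed in; nothing more can be done
None
```

The changeover is complete and handed in at about 53 s, with no verdict returned: both finished vials are in the tray, all four samples are seated, the gate is bolted down, and the lever is at its run stop.

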